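Load and lock a shaker bottle carrier

TASK

Set up the bottle carrier for the shaker: first clear its four cups of any spacer left in the bottom and lay the spacers in the white tray, then stand every red-capped jar from the front of the worktop upright in an empty cup of its own, fully down. Last, slide the four-armed keeper down the square post over the jars and press it past the sprung balls until it clicks home flat on the shoulder, and leave the beaker, the timer and the petri dish where they are.

Things in the scene. Friction and masses are not known exactly. Their poses are not given: they have to be found in the camera images.
- cup0 (a point): Centre of the inner floor of one of the carrier's four cups, 12 mm above the worktop and 68 mm from the post's axis. 52 mm across inside, 45 mm deep: two curved grey cheeks 5 mm thick, one towards the post and one away from it; on the two other sides (along the circle round the post) slots about 36 mm wide, open down to the floor, let fingers in.
- cup1 (a point): Centre of the inner floor of one of the carrier's four cups, 12 mm above the worktop and 68 mm from the post's axis. Same as cup0, further quarter turns round the post.
- cup2 (a point): Centre of the inner floor of one of the carrier's four cups, 12 mm above the worktop and 68 mm from the post's axis. Same as cup0, further quarter turns round the post.
- cup3 (a point): Centre of the inner floor of one of the carrier's four cups, 12 mm above the worktop and 68 mm from the post's axis. Same as cup0, further quarter turns round the post.
- spacer0_mid (a point): Spacer left over from an earlier run, only in some starts: a plain grey puck 46 mm across and 30 mm tall, standing on the floor of a cup, its top 15 mm below the cup's rim. This point is its centre, z up. Spacers are all alike.
- spacer1_mid (a point): Another such spacer, if present.
- spacer2_mid (a point): Another such spacer, if present.
- spacer3_mid (a point): Another such spacer, if present.
- jar0_mid (a point): White screw-cap jar with red cap, 48 mm across, 87 mm tall (cap 40 mm across, above 70 mm), 0.14 kg, standing on the worktop. This point: its centre, 43.5 mm above its underside; z up along the jar. In an empty cup its cap ends 3 mm below the keeper's arms when home; on a spacer it stands 30 mm too high for it.
- jar1_mid (a point): Another such jar, if present.
- jar2_mid (a point): Another such jar, if present.
- carrier: Bottle carrier, fixed to the worktop: an aluminium disc 200 mm across, 12 mm thick, with four grey cups round an upright square steel post. Origin: centre of its underside; z up, x towards cup0, y towards cup1.
- seat (a point): Centre of the shoulder's top, on the post's axis, 102 mm above the worktop; axes as the carrier's. The keeper's underside rests here when home. The shoulder block is 30 mm square; the post above it is 18 mm square, faces square to x and y, 60 mm long, with a conical tip of 8 mm on top.
- post_tip (a point): Top of the post's conical tip, on its axis, 68 mm above seat, 170 mm above the worktop.
- ball_a (a joint): Sprung detent ball (12 mm) in the post's +x face, its centre 31 mm above seat; value = how far it is pressed in, m. 0 = fully out, standing 3.75 mm proud of the face. The keeper's bore presses it in about 2.5 mm (roughly 3 N preload and 1 N per mm more per ball).
- ball_b (a joint): The same in the post's -x face. The keeper's own weight stops on the two balls when its foot is about 34 mm above seat; it takes roughly 7 to 14 N of downward push to go past. When the keeper is within 2 mm of home both balls spring out (back to 0) into a groove inside the hub: the click.
- keeper_grip (a point): Keeper, loose, aluminium, about 0.25 kg: a square hub 34 x 34 mm and 70 mm tall on the middle of a flat cross of four arms. It starts lying on its cross. This point is on the hub's axis, 48 mm above its foot; x and y run along the arms and square to the hub's flats, z up.
- keeper_foot (a point): Centre of the keeper's underside, 48 mm below keeper_grip. Arms: 6 mm thick, 18 mm wide, level with the foot, reaching 82 mm from the axis. The hub's bore is 20.5 mm square, open right through, sides parallel to the arms: it goes onto the post only with the arms over the four cups (within 8 degrees, any quarter turn).
- tray_in (a point): Centre of the inner floor of the white open tray, 4 mm above the worktop; the tray is fixed, 125 (its x) x 85 (its y) mm outside, walls 4 mm thick and 18 mm high.
- beaker: Glass beaker, bystander, 73 mm across and 92 mm tall; origin at the centre of its underside.
- bench_timer: White bench timer, bystander, 70 x 78 x 34 mm; origin at the centre of its underside.
- dish: Petri dish, bystander, 91 mm across, 16 mm tall; origin at the centre of its underside.

How it is judged:
By the outcome, as a careful person would: the job done as asked, in the order asked, and still so for the second after the job is handed in, with the robot touching nothing.
Of spacer0, spacer1, spacer2, spacer3 only 1 to 2 are there at a start; the rules pass over those that are not, and their reading is None.
Of jar0, jar1, jar2 only 2 to 3 are there at a start; the rules pass over those that are not, and their reading is None.
At some moment in a run one of keeper may be knocked a few centimetres aside while the robot is not near it.
It also fails if it takes over 210 s, if anything falls off the work surface, if the arm or the gripper's body presses on something with over 40 N, if the wrist force passes 120 N, or if a joint passes its speed limit or range.

ROBOT

A 7-joint arm with a two-finger parallel gripper is mounted at the origin on a cart in front of the work surface, level with it; the furniture and walls round the work are solid. World frame = base frame: x ahead of the robot, y to its left, z up, the work surface at z = 0. Lengths are in m, angles in rad, forces in N, time in s.
With the tool pointing down it reaches from about 0.425 to 0.925 m from the base axis. Payload 6.8 kg.
Tool frame: the origin (TCP) lies on the centre line of the jaws, within the pads' length; the fingertips stand 19 mm ahead of it and the grasp point (between the pads) is the TCP (tcp_to_tips is the distance from the TCP to the fingertips, in m); x points along the fingers, y is the direction in which the jaws open and shut, and the axes are right-handed (so a half turn about x gives the same grasp; the last joint's range is limited). The gripper opens to 85 mm and grips with 20 to 120 N. Pads are 22 mm wide; open, the fingers measure 114 mm over their backs; the gripper's body (76 mm by 85 mm) begins 54 mm behind the grasp point. The pads swing forward as they close: fully open they stand 13 mm farther back than shut.
Start: joints at [-1.215, 0.477, 0.022, 1.555, -0.011, 1.109, -0.083], TCP at [0.302, 0.604, 0.25] pointing down, gripper open.
Joint ranges: [-2.96, 2.96], [-0.34, 2.1], [-1.41, 1.46], [0.24, 2.44], [-1.37, 4.51], [0.17, 1.92], [-2.96, 2.96]. Speed limits (rad/s): [2.39, 2.39, 3.14, 3.14, 3.14, 3.14, 3.14].

INTERFACE

Orientations are given as a unit quaternion [w, x, y, z].
In Python, from station import get_obs, read_camera, hand_in, spot_in, cut_out, tcp_to_tips gives the robot as it stands.
- The arm moves only by the shell command python3 -m jog 'ROWS' [FORCE]. ROWS is JSON, a list of rows, each an object of numbers: "gripper": the closure, from 0 (fully open) to 1 (shut); "dx", "dy", "dz": the shift along the world's x, y, z in m; "rx", "ry", "rz": the turn, a rotation vector about the world's x, y, z in degrees. In form: [{"gripper": .., "dx": .., "dy": .., "dz": .., "rx": .., "ry": .., "rz": ..}, ...]. A call has 1 to 10 rows; each row is the pose to reach, as a shift and turn from the pose commanded when the call began; what a row does not reach only later rows make up. A row lasts 1/10 s, in which the tool goes at most 50 mm and 8.59 degrees, less where a joint would pass 70% of its speed; a pose out of reach is approached as far as the arm can. A call with a gripper value outside its range is refused whole. The fingers move at their own pace and stop on an object; FORCE is the grip in N (left out, the last holds). Time passes only in rows, so rows that repeat a pose let the fingers close. It gives the time, the measured TCP pose, the force and the opening at its end, in the units of the state.
- get_obs(): the state, without advancing time (a new reading comes with each control period).
- read_camera(name): name is "side" or "top" or "wrist"; returns a dict with "pixels" (384x512x3 uint8, blue, green, red), "range_z" (384x512 float32, m along the optical axis (not along the pixel's ray), 0 where there is no reading), "camera_matrix" (3x3 intrinsics, pixels), "cam_to_world" (4x4, takes a point from camera to world coordinates). Camera axes: x right, y down, z forward; pixel columns grow to the right and rows downward; lengths in m; the calibration is good to about 2 mm. A picture is of the moment at which its call begins.
- hand_in(): hands the job in, once; it reports no verdict.
Trained networks look in the newest picture that a camera, given by its name, has taken for a name from the list of things; names that differ only in an ending like _2 or _b are one class to them, and where a whole thing is asked for, a point or a joint stands for the part that bears it (a point fixed in the world has none). Each returns a list of dicts, best first, with "conf" (0 to 1); they miss things now and then, are a little off and sometimes report something else, mostly with a low value. They report only what shows in the picture. A call takes as long as a camera call.
- spot_in(camera, label): "box" ([centre column, centre row, width, height] in pixels, round what is visible of it).
- cut_out(camera, label): "mask" (384x512 bool, what is visible of it) and "box" ([centre column, centre row, width, height] in pixels, round what is visible of it).
The state is a dict: "t": time; "q": joint angles; "joint_vel": joint speeds; "joint_torque": joint torques, N m; "eef_pos": TCP position; "tool_rot": TCP orientation; "contact_force": force on the tool from outside, world axes, zero at the start; "torque": the same for the moment, N m; "gripper_width": opening from 0.0 (shut) to 1.0 (fully open).
Only numpy, scipy, OpenCV 4.12 (cv2) and the standard library are available. Lean on these libraries where they do the work, as an engineer would, in place of code of your own. Each camera call takes 0.05 s, during which the arm holds its last target. There are 200 camera calls.

## Working session

There is one attempt and no reset: what is moved stays moved. The work goes in short steps, Python scripts to look and compute and a shell command to move; the robot and the scene stay as the last step left them, time stands still between calls to the robot, and variables do not carry over. Pictures are saved under pics/ and viewed, about 12 in all and at most 16, crops included, and the job is handed in when it is done.

```bash
ls; mkdir -p pics; cat > h.py <<'E'
import numpy as np, cv2
from station import *
def shot(n):
    return read_camera(n)
def world(c,u,v,z=None):
    K=c["camera_matrix"];T=c["cam_to_world"]
    u=np.asarray(u,float);v=np.asarray(v,float)
    d=np.stack([(u-K[0,2])/K[0,0],(v-K[1,2])/K[1,1],np.ones_like(u)],-1)
    return (d*np.asarray(z)[...,None])@T[:3,:3].T+T[:3,3]
def cloud(c):
    v,u=np.mgrid[0:384,0:512]; P=world(c,u,v,c["range_z"]); P[c["range_z"]<=0]=np.nan; return P
def proj(c,p):
    T=np.linalg.inv(c["cam_to_world"]); q=T[:3,:3]@np.asarray(p)+T[:3,3]; q=c["camera_matrix"]@q; return q[:2]/q[2]
E
python3 - <<'E'
from h import *
o=get_obs();print(o["eef_pos"],o["tool_rot"],o["contact_force"],o["t"],tcp_to_tips)
for n in ["top","side"]:
    c=shot(n);cv2.imwrite(f"pics/{n}0.png",c["pixels"]);P=cloud(c);np.save(f"{n}P.npy",P)
    print(n,c["cam_to_world"].round(3).tolist())
    for l in ["spacer0_mid","jar0_mid","carrier","keeper_grip","tray_in","beaker","bench_timer","dish","post_tip"]:
        for r in cut_out(n,l):
            if r["conf"]<.3: continue
            p=P[r["mask"]];p=p[~np.isnan(p[:,0])]
            print(l,round(r["conf"],2),np.round(r["box"]),"lo",np.percentile(p,3,0).round(3) if len(p) else 0,"hi",np.percentile(p,97,0).round(3) if len(p) else 0)
E
```

```text
pics
[0.30168956 0.60321824 0.24933638] [ 0.68807838  0.16185933  0.68828743 -0.16312609] [-0.19278965  0.22068311  0.09116618] 0.0 0.019
top [[0.021, -0.982, 0.188, 0.256], [-1.0, -0.021, 0.002, -0.065], [0.002, -0.188, -0.982, 1.949], [0.0, 0.0, 0.0, 1.0]]
spacer0_mid 0.47 [223. 237.  10.  10.] lo [0.418 0.04  0.054] hi [0.457 0.081 0.094]
jar0_mid 0.49 [224. 236.  15.  10.] lo [ 0.418  0.037 -0.003] hi [0.467 0.087 0.093]
carrier 0.74 [317. 214.  49.  48.] lo [ 0.45  -0.384  0.003] hi [ 0.625 -0.208  0.102]
keeper_grip 0.84 [155. 222.  43.  42.] lo [ 0.431  0.281 -0.004] hi [0.56  0.418 0.073]
tray_in 0.95 [200. 236.  25.  33.] lo [ 0.389  0.128 -0.005] hi [0.509 0.209 0.023]
beaker 0.68 [377. 236.  23.  20.] lo [ 0.422 -0.555  0.022] hi [ 0.484 -0.489  0.095]
bench_timer 0.57 [154. 177.  25.  19.] lo [ 0.637  0.31  -0.   ] hi [0.706 0.388 0.039]
dish 0.91 [300. 159.  26.  19.] lo [ 0.717 -0.269  0.008] hi [ 0.794 -0.19   0.027]
post_tip 0.6 [318. 214.  52.  48.] lo [ 0.45  -0.385  0.002] hi [ 0.625 -0.208  0.102]
side [[0.987, -0.089, 0.136, 0.445], [-0.162, -0.455, 0.875, -1.051], [-0.016, -0.886, -0.464, 0.633], [0.0, 0.0, 0.0, 1.0]]
spacer0_mid 0.73 [271. 254.  16.  18.] lo [ 0.589 -0.304  0.014] hi [ 0.621 -0.263  0.042]
jar0_mid 0.78 [204. 195.  14.  28.] lo [0.414 0.035 0.007] hi [0.459 0.079 0.086]
keeper_grip 0.83 [213. 168.  30.  26.] lo [0.435 0.287 0.   ] hi [0.53  0.371 0.068]
keeper_grip 0.62 [243. 253.  73.  79.] lo [ 0.446 -0.392  0.002] hi [ 0.626 -0.206  0.138]
tray_in 0.56 [207. 190.  32.  14.] lo [0.388 0.123 0.   ] hi [0.507 0.212 0.018]
beaker 0.92 [218. 322.  42.  61.] lo [ 0.419 -0.556  0.008] hi [ 0.481 -0.489  0.09 ]
dish 0.59 [315. 242.  31.  22.] lo [ 0.714 -0.273  0.005] hi [ 0.789 -0.192  0.017]
dish 0.44 [245. 255.  74.  79.] lo [ 0.446 -0.392  0.001] hi [ 0.626 -0.204  0.138]
post_tip 0.8 [245. 254.  75.  79.] lo [ 0.448 -0.392  0.003] hi [ 0.626 -0.205  0.139]
```

```bash
python3 - <<'E'
import cv2,numpy as np
a=cv2.imread("pics/top0.png")[140:270,130:410];b=cv2.imread("pics/side0.png")[140:370,180:380]
a=cv2.resize(a,None,fx=2.8,fy=2.8,interpolation=cv2.INTER_CUBIC)
cv2.imwrite("pics/a.png",a);cv2.imwrite("pics/b.png",cv2.resize(b,None,fx=2.6,fy=2.6,interpolation=cv2.INTER_CUBIC))
E
```

```text
(no output)
```

View pics/a.png

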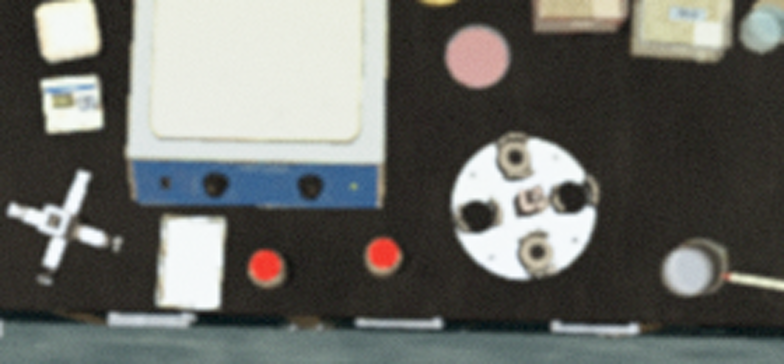

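View pics/b.png

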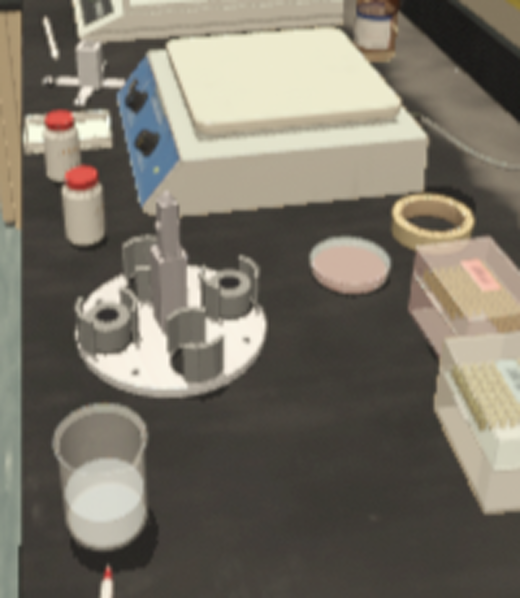

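Two red-capped jars stand at a.png (266,267) and (383,256). The spacers, seen as grey rings, are in the far cup (515,155) and the near cup (537,252), and the left and right cups look dark and empty. The keeper is at (57,220) and the tray at (192,262). Next I fit their positions.

```bash
cat >> h.py <<'E'
def Rq(q):
    from scipy.spatial.transform import Rotation as R
    return R.from_quat([q[1],q[2],q[3],q[0]]).as_matrix()
def circ(xy):
    A=np.c_[2*xy,np.ones(len(xy))];s=np.linalg.lstsq(A,(xy**2).sum(1),rcond=None)[0]
    return s[:2],np.sqrt(s[2]+s[:2]@s[:2])
E
python3 - <<'E'
from h import *
print("toolR",Rq(get_obs()["tool_rot"]).round(3).tolist())
for n in ["top","side"]:
    P=np.load(f"{n}P.npy");im=cv2.imread(f"pics/{n}0.png").astype(int)
    red=((im[...,2]>150)&(im[...,1]<90)&(im[...,0]<90)).astype(np.uint8)
    k,lab,st,ce=cv2.connectedComponentsWithStats(red)
    for i in range(1,k):
        if st[i,4]>15:
            p=P[lab==i];p=p[p[:,2]>.07];print(n,"cap",ce[i].round(),st[i,4],np.nanmedian(p,0).round(4),((np.nanmin(p,0)+np.nanmax(p,0))/2).round(4))
    X,Y,Z=P[...,0],P[...,1],P[...,2]
    m=(abs(X-.54)<.13)&(abs(Y+.3)<.13)&(Z>.006)&(Z<.02)
    h=cv2.convexHull(P[m][:,:2].astype(np.float32))[:,0];print(n,"disc",circ(h))
    m=(abs(X-.54)<.06)&(abs(Y+.3)<.06)&(Z>.07);p=P[m];print("post",len(p),np.median(p,0).round(4),p.max(0).round(3),cv2.minAreaRect(p[:,:2].astype(np.float32)))
    m=(abs(X-.54)<.12)&(abs(Y+.3)<.12)&(Z>.046)&(Z<.066)&(np.hypot(X-.54,Y+.296)>.03);p=P[m]
    th=np.degrees(np.arctan2(p[:,1]+.296,p[:,0]-.539));print("cuprim ang hist",np.histogram(th,24,(-180,180))[0])
    m=(abs(X-.495)<.12)&(abs(Y-.35)<.11)&(Z>.004);p=P[m];hb=p[p[:,2]>.055]
    print("keeper hub",hb.mean(0).round(4),hb.max(0).round(3),len(hb));c=hb[:,:2].mean(0)
    a=p[p[:,2]<.03];d=a[:,:2]-c;r=np.hypot(*d.T);t=np.arctan2(d[:,1],d[:,0])[r>.035];w=np.exp(4j*t).mean();print("keeper yaw",np.degrees(np.angle(w)/4),abs(w))
    m=(abs(X-.45)<.09)&(abs(Y-.168)<.06)&(Z>.010)&(Z<.03);p=P[m];print("tray",cv2.minAreaRect(p[:,:2].astype(np.float32)))
E
```

```text
toolR [[0.0, 0.447, 0.894], [-0.0, 0.894, -0.447], [-1.0, -0.0, 0.0]]
top cap [267. 230.] 76 [ 0.4627 -0.1001  0.0856] [ 0.4636 -0.1005  0.0859]
top cap [224. 234.] 85 [0.4429 0.0609 0.0864] [0.4434 0.0614 0.0839]
top disc (array([ 0.55119299, -0.30058094]), np.float64(0.15873304300804286))
post 84 [ 0.5327 -0.2908  0.108 ] [ 0.551 -0.28   0.18 ] ((0.5375806093215942, -0.2946440577507019), (0.02959141507744789, 0.030403345823287964), 12.628820419311523)
cuprim ang hist [28 25  3  0  0  5 16 12  3  0  0  7 26 22  6  0  0  3 13 12  5  0  0 10]
keeper hub [0.537  0.3025 0.076 ] [0.615 0.371 0.105] 121
keeper yaw -37.00518384324321 0.06956369353678744
tray ((0.46233290433883667, 0.16854777932167053), (0.15512557327747345, 0.11494496464729309), 0.27664992213249207)
side cap [251.  66.] 39 [0.7732 1.0711 0.3195] [0.7743 1.0704 0.3303]
side cap [247.  77.] 25 [0.7555 1.0722 0.2641] [0.7462 1.0724 0.2771]
side cap [402. 107.] 22 [ 0.8775 -0.3617  0.4387] [ 0.8771 -0.3618  0.4394]
side cap [202. 185.] 43 [0.4381 0.0532 0.0848] [0.4382 0.0601 0.0823]
side cap [211. 208.] 52 [ 0.4569 -0.1092  0.0848] [ 0.4588 -0.1006  0.0826]
side disc (array([ 0.53564131, -0.29719676]), np.float64(0.09904922918651646))
post 366 [ 0.5354 -0.3042  0.1079] [ 0.553 -0.284  0.17 ] ((0.5361948609352112, -0.2977626919746399), (0.0313558392226696, 0.03162788972258568), 9.942708969116211)
cuprim ang hist [28 29 11  0  0 25 56 44  6  0  0 21 25 26  4  0  0  0 25 28 18  0  0 14]
keeper hub [0.5101 0.3282 0.0669] [0.607 0.376 0.092] 68
keeper yaw -28.76474162308274 0.46673519757703796
tray ((0.45905613899230957, 0.16783660650253296), (0.11040854454040527, 0.14813736081123352), 88.67646026611328)
```

```bash
python3 -m jog '[{"dx":0.1,"dy":-0.12,"dz":0.05,"rz":8},{"dx":0.14,"dy":-0.3,"dz":0.08,"rz":16},{"dx":0.14,"dy":-0.3,"dz":0.08,"rz":24},{"dx":0.14,"dy":-0.3,"dz":0.08,"rz":30},{"dx":0.14,"dy":-0.3,"dz":0.08,"rz":37},{"dx":0.16,"dy":-0.4,"dz":0.08,"rz":37},{"dx":0.16,"dy":-0.5,"dz":0.08,"rz":37},{"dx":0.16,"dy":-0.5,"dz":0.08,"rz":37},{"dx":0.16,"dy":-0.5,"dz":0.08,"rz":37},{"dx":0.16,"dy":-0.5,"dz":0.08,"rz":37}]'
python3 - <<'E'
from h import *
c=shot("wrist");cv2.imwrite("pics/w1.png",c["pixels"]);np.save("w1P.npy",cloud(c));print(c["cam_to_world"].round(3).tolist())
E
```

```text
[[0.447, 0.85, 0.279, 0.231], [0.894, -0.425, -0.14, 0.64], [-0.0, 0.312, -0.95, 0.375], [0.0, 0.0, 0.0, 1.0]]$[0]: bad value
```

View pics/w1.png

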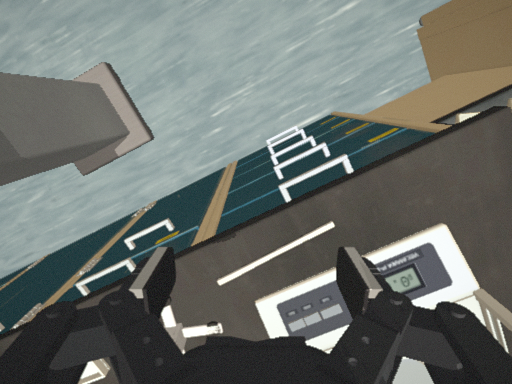

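The row needs all its fields. This picture shows the wrist camera sits about 80 mm on the tool's -z side, with the fingers at the bottom of the frame.

```bash
python3 -m jog '[{"gripper":0,"dx":0.05,"dy":0,"dz":0.02,"rx":0,"ry":0,"rz":8},{"gripper":0,"dx":0.08,"dy":-0.04,"dz":0.04,"rx":0,"ry":0,"rz":16},{"gripper":0,"dx":0.11,"dy":-0.08,"dz":0.06,"rx":0,"ry":0,"rz":24},{"gripper":0,"dx":0.14,"dy":-0.12,"dz":0.08,"rx":0,"ry":0,"rz":30},{"gripper":0,"dx":0.17,"dy":-0.16,"dz":0.08,"rx":0,"ry":0,"rz":37},{"gripper":0,"dx":0.2,"dy":-0.2,"dz":0.08,"rx":0,"ry":0,"rz":37},{"gripper":0,"dx":0.22,"dy":-0.25,"dz":0.08,"rx":0,"ry":0,"rz":37},{"gripper":0,"dx":0.24,"dy":-0.3,"dz":0.08,"rx":0,"ry":0,"rz":37},{"gripper":0,"dx":0.26,"dy":-0.35,"dz":0.08,"rx":0,"ry":0,"rz":37},{"gripper":0,"dx":0.26,"dy":-0.4,"dz":0.08,"rx":0,"ry":0,"rz":37}]'
python3 -m jog '[{"gripper":0,"dx":0,"dy":-0.05,"dz":0,"rx":0,"ry":0,"rz":0},{"gripper":0,"dx":0,"dy":-0.1,"dz":0,"rx":0,"ry":0,"rz":0},{"gripper":0,"dx":0,"dy":-0.1,"dz":0,"rx":0,"ry":0,"rz":0},{"gripper":0,"dx":0,"dy":-0.1,"dz":0,"rx":0,"ry":0,"rz":0}]'
python3 - <<'E'
from h import *
o=get_obs();print(o["eef_pos"],Rq(o["tool_rot"]).round(3).tolist(),o["t"])
c=shot("wrist");cv2.imwrite("pics/w2.png",c["pixels"]);np.save("w2P.npy",cloud(c));np.save("w2K.npy",c["camera_matrix"]);np.save("w2T.npy",c["cam_to_world"]);print(c["cam_to_world"].round(3).tolist())
E
```

```text
t: 2.05
eef_pos: [0.5604, 0.2246, 0.3303]
tool_rot: [0.705, -0.064, 0.704, 0.064]
contact_force: [0.7, -0.4, 0.1]
gripper_width: 0.998
t: 2.45
eef_pos: [0.5592, 0.1253, 0.3307]
tool_rot: [0.705, -0.063, 0.704, 0.063]
contact_force: [0.3, 0.2, 0.2]
gripper_width: 1.002
[0.55924545 0.12525619 0.33071342] [[0.001, -0.178, 0.984], [0.0, 0.984, 0.178], [-1.0, 0.0, 0.001]] 2.45
[[-0.178, 0.935, 0.308, 0.481], [0.984, 0.169, 0.056, 0.111], [0.0, 0.313, -0.95, 0.456], [0.0, 0.0, 0.0, 1.0]]
```

View pics/w2.png

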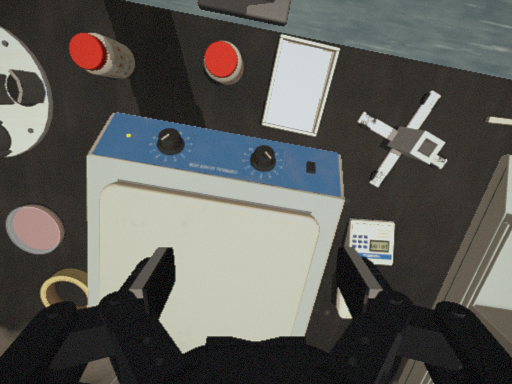

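The wrist view shows jars at (90,52) and (222,60), tray (302,85), keeper (405,140), dish (35,228), timer (372,240) and the carrier at the left edge. Next is the carrier view.

```bash
python3 -m jog '[{"gripper":0,"dx":0,"dy":-0.05,"dz":0,"rx":0,"ry":0,"rz":0},{"gripper":0,"dx":0,"dy":-0.1,"dz":0,"rx":0,"ry":0,"rz":0},{"gripper":0,"dx":0,"dy":-0.15,"dz":0,"rx":0,"ry":0,"rz":0},{"gripper":0,"dx":0.02,"dy":-0.2,"dz":0,"rx":0,"ry":0,"rz":0},{"gripper":0,"dx":0.04,"dy":-0.25,"dz":0,"rx":0,"ry":0,"rz":0},{"gripper":0,"dx":0.05,"dy":-0.3,"dz":0,"rx":0,"ry":0,"rz":0},{"gripper":0,"dx":0.05,"dy":-0.35,"dz":0,"rx":0,"ry":0,"rz":0},{"gripper":0,"dx":0.05,"dy":-0.4,"dz":0,"rx":0,"ry":0,"rz":0},{"gripper":0,"dx":0.05,"dy":-0.42,"dz":0,"rx":0,"ry":0,"rz":0},{"gripper":0,"dx":0.05,"dy":-0.42,"dz":0,"rx":0,"ry":0,"rz":0}]'
python3 - <<'E'
from h import *
c=shot("wrist");cv2.imwrite("pics/w3.png",c["pixels"]);P3=cloud(c);np.save("w3P.npy",P3);np.savez("w3c.npz",K=c["camera_matrix"],T=c["cam_to_world"])
P=np.load("w2P.npy");im=cv2.imread("pics/w2.png").astype(int)
red=((im[...,2]>150)&(im[...,1]<90)&(im[...,0]<90)).astype(np.uint8)
k,lab,st,ce=cv2.connectedComponentsWithStats(red)
for i in range(1,k):
    if st[i,4]>100:
        p=P[lab==i];p=p[p[:,2]>.082];r=cv2.minEnclosingCircle(p[:,:2].astype(np.float32));print("cap",ce[i].round(),np.nanmedian(p,0).round(4),np.round(r[0],4),round(r[1],4))
X,Y,Z=np.moveaxis(P,-1,0);row=np.mgrid[0:384,0:512][0]
m=(abs(X-.45)<.08)&(abs(Y-.168)<.06)&(Z>.012)&(Z<.025)&(row<150);print("tray",cv2.minAreaRect(P[m][:,:2].astype(np.float32)),np.median(P[m][:,2]))
m=(abs(X-.495)<.1)&(abs(Y-.35)<.1)&(Z>.06)&(Z<.08)&(row<190);p=P[m];print("hub",p.mean(0),cv2.minAreaRect(p[:,:2].astype(np.float32)))
X,Y,Z=np.moveaxis(P3,-1,0)
near=(np.hypot(X-.537,Y+.296)<.115)
m=near&(Z>.006)&(Z<.018);h=cv2.convexHull(P3[m][:,:2].astype(np.float32))[:,0];print("disc",circ(h),np.median(P3[m][:,2]))
m=(np.hypot(X-.537,Y+.296)<.03)&(Z>.094);p=P3[m];print("shoulder",cv2.minAreaRect(p[:,:2].astype(np.float32)),p[:,2].max())
m=(np.hypot(X-.537,Y+.296)<.03)&(Z>.14);p=P3[m];print("post",cv2.minAreaRect(p[:,:2].astype(np.float32)),p[:,2].max())
m=near&(Z>.050)&(Z<.062)&(np.hypot(X-.537,Y+.296)>.035);p=P3[m]
d=p[:,:2]-[.537,-.296];t=np.arctan2(d[:,1],d[:,0]);print("yaw",np.degrees(np.angle(np.exp(4j*t).mean())/4),np.median(p[:,2]))
E
```

```text
t: 3.5
eef_pos: [0.6085, -0.2974, 0.3297]
tool_rot: [0.704, -0.063, 0.705, 0.062]
contact_force: [0.2, -0.0, -0.6]
gripper_width: 1.004
cap [85. 51.] [ 0.4607 -0.0963  0.0885] [ 0.4608 -0.0962] 0.0196
cap [220.  59.] [0.441  0.0615 0.0885] [0.441  0.0615] 0.0194
tray ((0.4509040415287018, 0.17086148262023926), (0.0852213203907013, 0.12509381771087646), 88.33987426757812) 0.019020883073662648
hub [0.50141186 0.3457696  0.06939591] ((0.5326131582260132, 0.3136003017425537), (0.04547654464840889, 0.15013618767261505), 41.85529327392578)
disc (array([ 0.53899098, -0.29466666]), np.float64(0.09923629266052346)) 0.013582443537415223
shoulder ((0.5393669605255127, -0.29477378726005554), (0.030139144510030746, 0.029315471649169922), 11.610894203186035) 0.1729326971490236
post ((0.5385966897010803, -0.2951180934906006), (0.01933794841170311, 0.017772909253835678), 12.099437713623047) 0.1729326971490236
yaw 12.928947906490087 0.05804757216393491
```

View pics/w3.png

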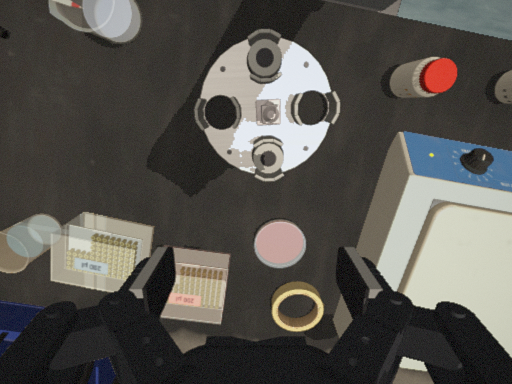

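The near cup (265,55) and far cup (268,157) show spacers, and the side cups (220,112) and (313,107) look dark. I'll confirm with depth.

```bash
python3 - <<'E'
from h import *
P=np.load("w3P.npy");X,Y,Z=np.moveaxis(P,-1,0);c=np.array([.539,-.295])
for a in (12.2,102.2,192.2,282.2):
    t=np.radians(a);q=c+.068*np.array([np.cos(t),np.sin(t)])
    d=np.hypot(X-q[0],Y-q[1]);m=d<.012
    s=(d<.028)&(Z>.036)&(Z<.047);rim=(d<.036)&(Z>.052)&(Z<.063)
    print(a,q.round(4),"centre z",np.nanpercentile(Z[m],[10,50,90]).round(3),"spacer",s.sum(),np.round(cv2.minEnclosingCircle(P[s][:,:2].astype(np.float32))[0],4) if s.sum()>5 else "","rim",cv2.minEnclosingCircle(P[rim][:,:2].astype(np.float32)))
E
python3 -m jog '[{"gripper":0.2,"dx":0,"dy":0.01,"dz":-0.04,"rx":0,"ry":0,"rz":2},{"gripper":0.2,"dx":-0.003,"dy":0.017,"dz":-0.08,"rx":0,"ry":0,"rz":2},{"gripper":0.2,"dx":-0.003,"dy":0.017,"dz":-0.12,"rx":0,"ry":0,"rz":2},{"gripper":0.2,"dx":-0.003,"dy":0.017,"dz":-0.16,"rx":0,"ry":0,"rz":2},{"gripper":0.2,"dx":-0.003,"dy":0.017,"dz":-0.18,"rx":0,"ry":0,"rz":2},{"gripper":0.2,"dx":-0.003,"dy":0.017,"dz":-0.18,"rx":0,"ry":0,"rz":2}]' 30
```

```text
12.2 [ 0.6055 -0.2806] centre z [0.044 0.392 0.398] spacer 781 [ 0.6078 -0.2791] rim ((0.604983389377594, -0.27977463603019714), 0.031539835035800934)
102.2 [ 0.5246 -0.2285] centre z [0.013 0.014 0.015] spacer 61 [ 0.5205 -0.2087] rim ((0.5232690572738647, -0.2289162576198578), 0.03158731386065483)
192.2 [ 0.4725 -0.3094] centre z [0.043 0.044 0.045] spacer 1063 [ 0.47   -0.3096] rim ((0.4730384349822998, -0.31004875898361206), 0.03151194006204605)
282.2 [ 0.5534 -0.3615] centre z [0.013 0.014 0.015] spacer 44 [ 0.5584 -0.3802] rim ((0.5543796420097351, -0.3608737289905548), 0.031660545617341995)
t: 4.15
eef_pos: [0.6053, -0.2716, 0.1465]
tool_rot: [0.701, -0.076, 0.705, 0.08]
contact_force: [0.5, 0.2, 0.2]
gripper_width: 0.796
```

```bash
python3 -m jog '[{"gripper":0.2,"dx":0,"dy":0,"dz":0,"rx":0,"ry":0,"rz":0.5},{"gripper":0.2,"dx":0,"dy":0,"dz":0,"rx":0,"ry":0,"rz":0.5}]' 30
```

```text
t: 4.35
eef_pos: [0.6078, -0.2755, 0.1523]
tool_rot: [0.704, -0.081, 0.701, 0.08]
contact_force: [-0.0, -0.1, -0.2]
gripper_width: 0.805
```

```bash
python3 -m jog '[{"gripper":0.2,"dx":-0.0025,"dy":-0.004,"dz":-0.03,"rx":0,"ry":0,"rz":0},{"gripper":0.2,"dx":-0.0025,"dy":-0.004,"dz":-0.06,"rx":0,"ry":0,"rz":0},{"gripper":0.2,"dx":-0.0025,"dy":-0.004,"dz":-0.08,"rx":0,"ry":0,"rz":0},{"gripper":0.2,"dx":-0.0025,"dy":-0.004,"dz":-0.08,"rx":0,"ry":0,"rz":0},{"gripper":0.2,"dx":-0.0025,"dy":-0.004,"dz":-0.08,"rx":0,"ry":0,"rz":0}]' 30
python3 -m jog '[{"gripper":0.2,"dx":0,"dy":0,"dz":0,"rx":0,"ry":0,"rz":0}]'
python3 -m jog '[{"gripper":0.2,"dx":0,"dy":0,"dz":0,"rx":0,"ry":0,"rz":0}]'
python3 -m jog '[{"gripper":0.2,"dx":0,"dy":0,"dz":0,"rx":0,"ry":0,"rz":0}]'
python3 - <<'E'
from h import *
c=shot("side");im=c["pixels"];cv2.imwrite("pics/s1.png",cv2.resize(im[190:310,190:330],None,fx=4,fy=4,interpolation=cv2.INTER_CUBIC))
E
```

```text
t: 4.85
eef_pos: [0.6046, -0.2804, 0.0719]
tool_rot: [0.703, -0.08, 0.702, 0.079]
contact_force: [0.6, -0.6, 1.1]
gripper_width: 0.798
t: 4.95
eef_pos: [0.605, -0.2808, 0.0726]
tool_rot: [0.704, -0.08, 0.701, 0.079]
contact_force: [-0.0, 0.4, -0.1]
gripper_width: 0.798
t: 5.05
eef_pos: [0.6047, -0.2806, 0.0722]
tool_rot: [0.704, -0.08, 0.702, 0.079]
contact_force: [-0.7, -0.1, -0.5]
gripper_width: 0.802
t: 5.15
eef_pos: [0.6042, -0.2804, 0.0715]
tool_rot: [0.703, -0.08, 0.702, 0.079]
contact_force: [0.3, 0.8, 0.0]
gripper_width: 0.799
```

View pics/s1.png

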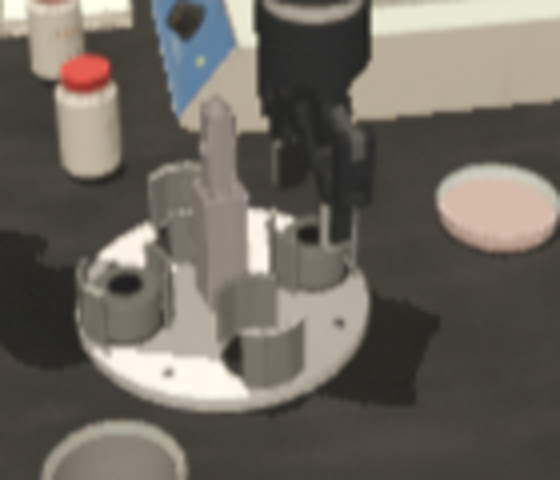

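The fingers are lined up with the far cup's slots at (340,220). I descend, grip and lift.

```bash
python3 -m jog '[{"gripper":0.2,"dx":0.0005,"dy":0.0005,"dz":-0.018,"rx":0,"ry":0,"rz":0},{"gripper":0.2,"dx":0.0005,"dy":0.0005,"dz":-0.034,"rx":0,"ry":0,"rz":0},{"gripper":0.2,"dx":0.0005,"dy":0.0005,"dz":-0.034,"rx":0,"ry":0,"rz":0},{"gripper":0.7,"dx":0.0005,"dy":0.0005,"dz":-0.034,"rx":0,"ry":0,"rz":0},{"gripper":0.7,"dx":0.0005,"dy":0.0005,"dz":-0.034,"rx":0,"ry":0,"rz":0},{"gripper":0.7,"dx":0.0005,"dy":0.0005,"dz":-0.034,"rx":0,"ry":0,"rz":0},{"gripper":0.7,"dx":0.0005,"dy":0.0005,"dz":-0.034,"rx":0,"ry":0,"rz":0},{"gripper":0.7,"dx":0.0005,"dy":0.0005,"dz":-0.034,"rx":0,"ry":0,"rz":0}]' 30
python3 -m jog '[{"gripper":0.7,"dx":0,"dy":0,"dz":0.02,"rx":0,"ry":0,"rz":0},{"gripper":0.7,"dx":0,"dy":0,"dz":0.05,"rx":0,"ry":0,"rz":0},{"gripper":0.7,"dx":0,"dy":0,"dz":0.1,"rx":0,"ry":0,"rz":0},{"gripper":0.7,"dx":0,"dy":0,"dz":0.15,"rx":0,"ry":0,"rz":0},{"gripper":0.7,"dx":0,"dy":0,"dz":0.2,"rx":0,"ry":0,"rz":0},{"gripper":0.7,"dx":0,"dy":0,"dz":0.2,"rx":0,"ry":0,"rz":0}]'
```

```text
t: 6.0
eef_pos: [0.6042, -0.2797, 0.0366]
tool_rot: [0.703, -0.08, 0.702, 0.08]
contact_force: [-0.2, 0.0, -0.5]
gripper_width: 0.528
t: 6.6
eef_pos: [0.6077, -0.2819, 0.2451]
tool_rot: [0.707, -0.082, 0.698, 0.077]
contact_force: [0.6, -0.9, -0.0]
gripper_width: 0.529
```

The spacer is held at 45 mm. I carry it to the rear half of the tray, with the jaws along the tray's y.

```bash
python3 -m jog '[{"gripper":0.7,"dx":0,"dy":0.05,"dz":0,"rx":0,"ry":0,"rz":-4},{"gripper":0.7,"dx":-0.01,"dy":0.1,"dz":0,"rx":0,"ry":0,"rz":-8},{"gripper":0.7,"dx":-0.03,"dy":0.145,"dz":0,"rx":0,"ry":0,"rz":-14},{"gripper":0.7,"dx":-0.05,"dy":0.19,"dz":0,"rx":0,"ry":0,"rz":-14},{"gripper":0.7,"dx":-0.07,"dy":0.235,"dz":0,"rx":0,"ry":0,"rz":-14},{"gripper":0.7,"dx":-0.09,"dy":0.28,"dz":0,"rx":0,"ry":0,"rz":-14},{"gripper":0.7,"dx":-0.11,"dy":0.325,"dz":0,"rx":0,"ry":0,"rz":-14},{"gripper":0.7,"dx":-0.127,"dy":0.37,"dz":0,"rx":0,"ry":0,"rz":-14},{"gripper":0.7,"dx":-0.127,"dy":0.415,"dz":0,"rx":0,"ry":0,"rz":-14},{"gripper":0.7,"dx":-0.127,"dy":0.452,"dz":0,"rx":0,"ry":0,"rz":-14}]'
python3 -m jog '[{"gripper":0.7,"dx":0,"dy":0,"dz":-0.04,"rx":0,"ry":0,"rz":0},{"gripper":0.7,"dx":0,"dy":0,"dz":-0.08,"rx":0,"ry":0,"rz":0},{"gripper":0.7,"dx":0,"dy":0,"dz":-0.12,"rx":0,"ry":0,"rz":0},{"gripper":0.7,"dx":0,"dy":0,"dz":-0.16,"rx":0,"ry":0,"rz":0},{"gripper":0.7,"dx":0,"dy":0,"dz":-0.16,"rx":0,"ry":0,"rz":0},{"gripper":0.7,"dx":0,"dy":0,"dz":-0.16,"rx":0,"ry":0,"rz":0},{"gripper":0.7,"dx":0,"dy":0,"dz":-0.16,"rx":0,"ry":0,"rz":0}]'
```

```text
t: 7.6
eef_pos: [0.476, 0.1749, 0.2364]
tool_rot: [0.707, 0.006, 0.707, -0.006]
contact_force: [0.7, -0.5, -0.0]
gripper_width: 0.529
t: 8.3
eef_pos: [0.4785, 0.1728, 0.0783]
tool_rot: [0.708, 0.007, 0.706, -0.006]
contact_force: [-1.1, -0.1, -0.5]
gripper_width: 0.53
```

```bash
python3 -m jog '[{"gripper":0.7,"dx":0.002,"dy":-0.002,"dz":-0.02,"rx":0,"ry":0,"rz":0},{"gripper":0.7,"dx":0.002,"dy":-0.002,"dz":-0.04,"rx":0,"ry":0,"rz":0},{"gripper":0.7,"dx":0.002,"dy":-0.002,"dz":-0.047,"rx":0,"ry":0,"rz":0},{"gripper":0.7,"dx":0.002,"dy":-0.002,"dz":-0.047,"rx":0,"ry":0,"rz":0},{"gripper":0.7,"dx":0.002,"dy":-0.002,"dz":-0.047,"rx":0,"ry":0,"rz":0}]'
python3 -m jog '[{"gripper":0.43,"dx":0,"dy":0,"dz":0,"rx":0,"ry":0,"rz":0},{"gripper":0.43,"dx":0,"dy":0,"dz":0,"rx":0,"ry":0,"rz":0},{"gripper":0.4,"dx":0,"dy":0,"dz":0.005,"rx":0,"ry":0,"rz":0},{"gripper":0.35,"dx":0,"dy":0,"dz":0.02,"rx":0,"ry":0,"rz":0},{"gripper":0.3,"dx":0,"dy":0,"dz":0.06,"rx":0,"ry":0,"rz":0},{"gripper":0.2,"dx":0,"dy":0,"dz":0.11,"rx":0,"ry":0,"rz":0},{"gripper":0.2,"dx":0,"dy":0,"dz":0.16,"rx":0,"ry":0,"rz":0},{"gripper":0.2,"dx":0,"dy":0,"dz":0.2,"rx":0,"ry":0,"rz":0},{"gripper":0.2,"dx":0,"dy":0,"dz":0.21,"rx":0,"ry":0,"rz":0}]'
python3 - <<'E'
from h import *
c=shot("wrist");im=c["pixels"];cv2.imwrite("pics/w4.png",im);P=cloud(c)
X,Y,Z=np.moveaxis(P,-1,0);m=(abs(X-.45)<.055)&(abs(Y-.17)<.037)&(Z>.028)&(Z<.045);print(m.sum())
if m.sum()>9: print(np.round(cv2.minEnclosingCircle(P[m][:,:2].astype(np.float32)),4) if 0 else cv2.minEnclosingCircle(P[m][:,:2].astype(np.float32)),np.median(Z[m]))
for n in("top","side"):
    c=shot(n);P=cloud(c);X,Y,Z=np.moveaxis(P,-1,0);m=(abs(X-.45)<.055)&(abs(Y-.17)<.037)&(Z>.028)&(Z<.045);print(n,m.sum(),np.median(P[m],0))
E
```

```text
t: 8.8
eef_pos: [0.4799, 0.1707, 0.0306]
tool_rot: [0.708, 0.007, 0.706, -0.006]
contact_force: [0.5, -0.1, -0.6]
gripper_width: 0.526
t: 9.7
eef_pos: [0.4812, 0.1711, 0.2447]
tool_rot: [0.71, 0.008, 0.704, -0.005]
contact_force: [-0.0, 0.0, 0.0]
gripper_width: 0.8
1076
((0.4815696179866791, 0.17112088203430176), 0.02283862978219986) 0.035582450625906675
top 18 [0.48252599 0.15500082 0.03525476]
side 53 [0.47817447 0.16408997 0.03186773]
```

The first spacer is in the tray at (0.4815,0.171), flat. Now the near cup.

```bash
python3 -m jog '[{"gripper":0.2,"dx":0,"dy":-0.05,"dz":0,"rx":0,"ry":0,"rz":5},{"gripper":0.2,"dx":0.01,"dy":-0.1,"dz":0,"rx":0,"ry":0,"rz":10},{"gripper":0.2,"dx":0.01,"dy":-0.15,"dz":0,"rx":0,"ry":0,"rz":14},{"gripper":0.2,"dx":0.01,"dy":-0.2,"dz":0,"rx":0,"ry":0,"rz":14},{"gripper":0.2,"dx":0.01,"dy":-0.25,"dz":0,"rx":0,"ry":0,"rz":14},{"gripper":0.2,"dx":0,"dy":-0.3,"dz":0,"rx":0,"ry":0,"rz":14},{"gripper":0.2,"dx":0,"dy":-0.35,"dz":0,"rx":0,"ry":0,"rz":14},{"gripper":0.2,"dx":-0.008,"dy":-0.4,"dz":0,"rx":0,"ry":0,"rz":14},{"gripper":0.2,"dx":-0.008,"dy":-0.45,"dz":0,"rx":0,"ry":0,"rz":14},{"gripper":0.2,"dx":-0.008,"dy":-0.481,"dz":0,"rx":0,"ry":0,"rz":14}]'
python3 -m jog '[{"gripper":0.2,"dx":0,"dy":0,"dz":-0.04,"rx":0,"ry":0,"rz":0},{"gripper":0.2,"dx":0,"dy":0,"dz":-0.08,"rx":0,"ry":0,"rz":0},{"gripper":0.2,"dx":0,"dy":0,"dz":-0.12,"rx":0,"ry":0,"rz":0},{"gripper":0.2,"dx":0,"dy":0,"dz":-0.15,"rx":0,"ry":0,"rz":0},{"gripper":0.2,"dx":0,"dy":0,"dz":-0.16,"rx":0,"ry":0,"rz":0},{"gripper":0.2,"dx":0,"dy":0,"dz":-0.16,"rx":0,"ry":0,"rz":0},{"gripper":0.2,"dx":0,"dy":0,"dz":-0.16,"rx":0,"ry":0,"rz":0}]'
```

```text
t: 10.85
eef_pos: [0.4686, -0.314, 0.237]
tool_rot: [0.701, -0.078, 0.704, 0.079]
contact_force: [1.1, 0.5, 0.8]
gripper_width: 0.797
t: 11.55
eef_pos: [0.4712, -0.311, 0.0797]
tool_rot: [0.703, -0.08, 0.703, 0.079]
contact_force: [0.4, -1.2, -0.6]
gripper_width: 0.796
```

```bash
python3 -m jog '[{"gripper":0.2,"dx":0.002,"dy":0.001,"dz":-0.018,"rx":0,"ry":0,"rz":0},{"gripper":0.2,"dx":0.002,"dy":0.001,"dz":-0.038,"rx":0,"ry":0,"rz":0},{"gripper":0.2,"dx":0.002,"dy":0.001,"dz":-0.038,"rx":0,"ry":0,"rz":0},{"gripper":0.7,"dx":0.002,"dy":0.001,"dz":-0.038,"rx":0,"ry":0,"rz":0},{"gripper":0.7,"dx":0.002,"dy":0.001,"dz":-0.038,"rx":0,"ry":0,"rz":0},{"gripper":0.7,"dx":0.002,"dy":0.001,"dz":-0.038,"rx":0,"ry":0,"rz":0},{"gripper":0.7,"dx":0.002,"dy":0.001,"dz":-0.038,"rx":0,"ry":0,"rz":0},{"gripper":0.7,"dx":0.002,"dy":0.001,"dz":-0.038,"rx":0,"ry":0,"rz":0}]' 30
python3 -m jog '[{"gripper":0.7,"dx":0,"dy":0,"dz":0.02,"rx":0,"ry":0,"rz":0},{"gripper":0.7,"dx":0,"dy":0,"dz":0.05,"rx":0,"ry":0,"rz":0},{"gripper":0.7,"dx":0,"dy":0,"dz":0.1,"rx":0,"ry":0,"rz":0},{"gripper":0.7,"dx":0,"dy":0,"dz":0.15,"rx":0,"ry":0,"rz":0},{"gripper":0.7,"dx":0,"dy":0,"dz":0.19,"rx":0,"ry":0,"rz":0},{"gripper":0.7,"dx":0,"dy":0,"dz":0.19,"rx":0,"ry":0,"rz":0}]'
python3 -m jog '[{"gripper":0.7,"dx":0,"dy":0.05,"dz":0,"rx":0,"ry":0,"rz":-4},{"gripper":0.7,"dx":0,"dy":0.1,"dz":0,"rx":0,"ry":0,"rz":-8},{"gripper":0.7,"dx":0,"dy":0.15,"dz":0,"rx":0,"ry":0,"rz":-14},{"gripper":0.7,"dx":0,"dy":0.2,"dz":0,"rx":0,"ry":0,"rz":-14},{"gripper":0.7,"dx":0,"dy":0.25,"dz":0,"rx":0,"ry":0,"rz":-14},{"gripper":0.7,"dx":-0.02,"dy":0.295,"dz":0,"rx":0,"ry":0,"rz":-14},{"gripper":0.7,"dx":-0.03,"dy":0.34,"dz":0,"rx":0,"ry":0,"rz":-14},{"gripper":0.7,"dx":-0.04,"dy":0.385,"dz":0,"rx":0,"ry":0,"rz":-14},{"gripper":0.7,"dx":-0.05,"dy":0.43,"dz":0,"rx":0,"ry":0,"rz":-14},{"gripper":0.7,"dx":-0.05,"dy":0.475,"dz":0,"rx":0,"ry":0,"rz":-14}]'
```

```text
t: 12.35
eef_pos: [0.474, -0.3104, 0.0431]
tool_rot: [0.703, -0.08, 0.702, 0.079]
contact_force: [-1.6, 1.0, 8.9]
gripper_width: 0.527
t: 12.95
eef_pos: [0.4759, -0.3119, 0.2383]
tool_rot: [0.706, -0.081, 0.699, 0.077]
contact_force: [0.3, 0.3, 0.2]
gripper_width: 0.528
t: 13.95
eef_pos: [0.4214, 0.1667, 0.2315]
tool_rot: [0.707, 0.007, 0.707, -0.006]
contact_force: [1.1, -0.5, -0.4]
gripper_width: 0.526
```

```bash
python3 -m jog '[{"gripper":0.7,"dx":0,"dy":0.002,"dz":-0.04,"rx":0,"ry":0,"rz":0},{"gripper":0.7,"dx":0,"dy":0.002,"dz":-0.08,"rx":0,"ry":0,"rz":0},{"gripper":0.7,"dx":0,"dy":0.002,"dz":-0.12,"rx":0,"ry":0,"rz":0},{"gripper":0.7,"dx":0,"dy":0.002,"dz":-0.15,"rx":0,"ry":0,"rz":0},{"gripper":0.7,"dx":0,"dy":0.002,"dz":-0.15,"rx":0,"ry":0,"rz":0},{"gripper":0.7,"dx":0,"dy":0.002,"dz":-0.15,"rx":0,"ry":0,"rz":0},{"gripper":0.7,"dx":0,"dy":0.002,"dz":-0.15,"rx":0,"ry":0,"rz":0}]'
python3 - <<'E'
from h import *
c=shot("side");cv2.imwrite("pics/s2.png",cv2.resize(c["pixels"][150:230,160:280],None,fx=5,fy=5,interpolation=cv2.INTER_CUBIC))
E
```

```text
t: 14.65
eef_pos: [0.4242, 0.1678, 0.0829]
tool_rot: [0.708, 0.007, 0.706, -0.006]
contact_force: [0.2, -0.2, -1.3]
gripper_width: 0.523
```

View pics/s2.png

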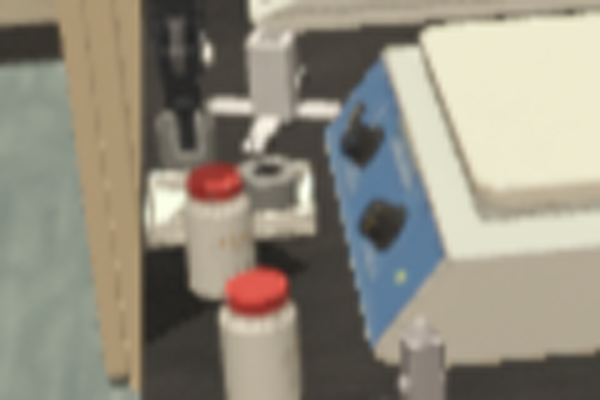

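The second spacer is in the jaws at (185,140) and the first sits in the tray at (270,185). I lower the second and release it.

```bash
python3 -m jog '[{"gripper":0.7,"dx":-0.003,"dy":0.003,"dz":-0.02,"rx":0,"ry":0,"rz":0},{"gripper":0.7,"dx":-0.003,"dy":0.003,"dz":-0.04,"rx":0,"ry":0,"rz":0},{"gripper":0.7,"dx":-0.003,"dy":0.003,"dz":-0.046,"rx":0,"ry":0,"rz":0},{"gripper":0.7,"dx":-0.003,"dy":0.003,"dz":-0.046,"rx":0,"ry":0,"rz":0},{"gripper":0.7,"dx":-0.003,"dy":0.003,"dz":-0.046,"rx":0,"ry":0,"rz":0}]'
python3 -m jog '[{"gripper":0.43,"dx":0,"dy":0,"dz":0,"rx":0,"ry":0,"rz":0},{"gripper":0.43,"dx":0,"dy":0,"dz":0,"rx":0,"ry":0,"rz":0},{"gripper":0.4,"dx":0,"dy":0,"dz":0.005,"rx":0,"ry":0,"rz":0},{"gripper":0.35,"dx":0,"dy":0,"dz":0.02,"rx":0,"ry":0,"rz":0},{"gripper":0.3,"dx":0,"dy":0,"dz":0.06,"rx":0,"ry":0,"rz":0},{"gripper":0.2,"dx":0.01,"dy":0,"dz":0.11,"rx":0,"ry":0,"rz":0},{"gripper":0.2,"dx":0.04,"dy":0,"dz":0.15,"rx":0,"ry":0,"rz":0},{"gripper":0.2,"dx":0.08,"dy":0,"dz":0.18,"rx":0,"ry":0,"rz":0},{"gripper":0.2,"dx":0.09,"dy":-0.02,"dz":0.2,"rx":0,"ry":0,"rz":0},{"gripper":0.2,"dx":0.09,"dy":-0.02,"dz":0.2,"rx":0,"ry":0,"rz":0}]'
python3 - <<'E'
from h import *
c=shot("wrist");im=c["pixels"];cv2.imwrite("pics/w5.png",im);P=cloud(c)
X,Y,Z=np.moveaxis(P,-1,0)
for x0 in(.42,.4815):
    m=(abs(X-x0)<.027)&(abs(Y-.17)<.033)&(Z>.028)&(Z<.06);print(m.sum(),cv2.minEnclosingCircle(P[m][:,:2].astype(np.float32)),np.percentile(Z[m],[5,50,95]))
red=((im[...,2]>150)&(im[...,1]<90)&(im[...,0]<90))
m=red&(Z>.082)&(Z<.1)
k,lab,st,ce=cv2.connectedComponentsWithStats(m.astype(np.uint8))
for i in range(1,k):
    if st[i,4]>80:p=P[lab==i];print("cap",ce[i].round(),cv2.minEnclosingCircle(p[:,:2].astype(np.float32)))
# keeper
m=(Z>.062)&(Z<.078)&(abs(Y-.35)<.06)&(abs(X-.5)<.06);
if m.sum()>20:print("hub",cv2.minAreaRect(P[m][:,:2].astype(np.float32)))
E
```

```text
t: 15.2
eef_pos: [0.4208, 0.1705, 0.0363]
tool_rot: [0.708, 0.007, 0.707, -0.006]
contact_force: [0.4, 0.5, -0.1]
gripper_width: 0.526
t: 16.2
eef_pos: [0.5136, 0.1478, 0.2391]
tool_rot: [0.709, 0.009, 0.705, -0.008]
contact_force: [0.4, -0.6, -0.4]
gripper_width: 0.794
1435 ((0.419968843460083, 0.1710972934961319), 0.023021193221211433) [0.03431343 0.03566447 0.03704318]
1207 ((0.4815424680709839, 0.17085780203342438), 0.022914014756679535) [0.03427542 0.03557916 0.03687348]
cap [162. 110.] ((0.44098448753356934, 0.06208529323339462), 0.0192961897701025)
cap [  9. 137.] ((0.46103420853614807, -0.09613040834665298), 0.01953851245343685)
hub ((0.4980601966381073, 0.3530726134777069), (0.03584161773324013, 0.034003667533397675), 72.94419860839844)
```

Both spacers are flat in the tray. Jar0 is at (0.441,0.062) and jar1 at (0.461,-0.096). I fetch jar0 first.

```bash
python3 -m jog '[{"gripper":0.2,"dx":-0.03,"dy":-0.03,"dz":0,"rx":0,"ry":0,"rz":5},{"gripper":0.2,"dx":-0.06,"dy":-0.06,"dz":0,"rx":0,"ry":0,"rz":10},{"gripper":0.2,"dx":-0.073,"dy":-0.086,"dz":-0.03,"rx":0,"ry":0,"rz":14},{"gripper":0.2,"dx":-0.073,"dy":-0.086,"dz":-0.07,"rx":0,"ry":0,"rz":14},{"gripper":0.2,"dx":-0.073,"dy":-0.086,"dz":-0.09,"rx":0,"ry":0,"rz":14},{"gripper":0.2,"dx":-0.073,"dy":-0.086,"dz":-0.09,"rx":0,"ry":0,"rz":14},{"gripper":0.2,"dx":-0.073,"dy":-0.086,"dz":-0.09,"rx":0,"ry":0,"rz":14},{"gripper":0.2,"dx":-0.073,"dy":-0.086,"dz":-0.09,"rx":0,"ry":0,"rz":14}]'
```

```text
t: 17.05
eef_pos: [0.4375, 0.0649, 0.1462]
tool_rot: [0.703, -0.08, 0.702, 0.08]
contact_force: [-0.1, 0.1, -0.7]
gripper_width: 0.798
```

```bash
python3 -m jog '[{"gripper":0.2,"dx":0.0035,"dy":-0.003,"dz":-0.02,"rx":0,"ry":0,"rz":0},{"gripper":0.2,"dx":0.0035,"dy":-0.003,"dz":-0.05,"rx":0,"ry":0,"rz":0},{"gripper":0.2,"dx":0.0035,"dy":-0.003,"dz":-0.08,"rx":0,"ry":0,"rz":0},{"gripper":0.2,"dx":0.0035,"dy":-0.003,"dz":-0.098,"rx":0,"ry":0,"rz":0},{"gripper":0.2,"dx":0.0035,"dy":-0.003,"dz":-0.098,"rx":0,"ry":0,"rz":0},{"gripper":0.2,"dx":0.0035,"dy":-0.003,"dz":-0.098,"rx":0,"ry":0,"rz":0},{"gripper":0.7,"dx":0.0035,"dy":-0.003,"dz":-0.098,"rx":0,"ry":0,"rz":0},{"gripper":0.7,"dx":0.0035,"dy":-0.003,"dz":-0.098,"rx":0,"ry":0,"rz":0},{"gripper":0.7,"dx":0.0035,"dy":-0.003,"dz":-0.098,"rx":0,"ry":0,"rz":0},{"gripper":0.7,"dx":0.0035,"dy":-0.003,"dz":-0.098,"rx":0,"ry":0,"rz":0}]' 40
python3 -m jog '[{"gripper":0.7,"dx":0,"dy":0,"dz":0.02,"rx":0,"ry":0,"rz":0},{"gripper":0.7,"dx":0,"dy":0,"dz":0.06,"rx":0,"ry":0,"rz":0},{"gripper":0.7,"dx":0,"dy":0,"dz":0.11,"rx":0,"ry":0,"rz":0},{"gripper":0.7,"dx":0.03,"dy":-0.02,"dz":0.15,"rx":0,"ry":0,"rz":0},{"gripper":0.7,"dx":0.05,"dy":-0.06,"dz":0.17,"rx":0,"ry":0,"rz":0},{"gripper":0.7,"dx":0.05,"dy":-0.06,"dz":0.17,"rx":0,"ry":0,"rz":0},{"gripper":0.7,"dx":0.05,"dy":-0.06,"dz":0.17,"rx":0,"ry":0,"rz":0}]'
```

```text
t: 18.05
eef_pos: [0.4417, 0.0616, 0.0489]
tool_rot: [0.704, -0.079, 0.702, 0.08]
contact_force: [-1.2, -0.2, 6.1]
gripper_width: 0.547
t: 18.75
eef_pos: [0.491, 0.0002, 0.2186]
tool_rot: [0.704, -0.078, 0.702, 0.079]
contact_force: [-0.5, 0.6, -1.5]
gripper_width: 0.547
```

```bash
python3 -m jog '[{"gripper":0.7,"dx":0.02,"dy":-0.045,"dz":0,"rx":0,"ry":0,"rz":0},{"gripper":0.7,"dx":0.04,"dy":-0.09,"dz":0,"rx":0,"ry":0,"rz":0},{"gripper":0.7,"dx":0.06,"dy":-0.135,"dz":0,"rx":0,"ry":0,"rz":0},{"gripper":0.7,"dx":0.08,"dy":-0.175,"dz":0,"rx":0,"ry":0,"rz":0},{"gripper":0.7,"dx":0.1,"dy":-0.215,"dz":0,"rx":0,"ry":0,"rz":0},{"gripper":0.7,"dx":0.114,"dy":-0.25,"dz":0,"rx":0,"ry":0,"rz":0},{"gripper":0.7,"dx":0.114,"dy":-0.28,"dz":-0.03,"rx":0,"ry":0,"rz":0},{"gripper":0.7,"dx":0.114,"dy":-0.28,"dz":-0.07,"rx":0,"ry":0,"rz":0},{"gripper":0.7,"dx":0.114,"dy":-0.28,"dz":-0.09,"rx":0,"ry":0,"rz":0},{"gripper":0.7,"dx":0.114,"dy":-0.28,"dz":-0.09,"rx":0,"ry":0,"rz":0}]'
python3 -m jog '[{"gripper":0.7,"dx":0,"dy":0,"dz":0,"rx":0,"ry":0,"rz":0},{"gripper":0.7,"dx":0,"dy":0,"dz":0,"rx":0,"ry":0,"rz":0},{"gripper":0.7,"dx":0,"dy":0,"dz":0,"rx":0,"ry":0,"rz":0}]'
python3 - <<'E'
from h import *
e=[]
c=shot("side");P=cloud(c);im=c["pixels"].astype(int)
red=((im[...,2]>110)&(im[...,1]<80)&(im[...,0]<80));X,Y,Z=np.moveaxis(P,-1,0)
m=red&(abs(X-.605)<.05)&(abs(Y+.28)<.05);print(m.sum());p=P[m]
if len(p):print(p.min(0),p.max(0))
m=(abs(X-.605)<.03)&(abs(Y+.28)<.04)&(Z>.06)&(Z<.10);p=P[m];print(m.sum(),p.min(0),p.max(0)) if m.sum() else 0
cv2.imwrite("pics/s3.png",cv2.resize(c["pixels"][170:310,190:330],None,fx=4,fy=4,interpolation=cv2.INTER_CUBIC))
E
```

```text
t: 19.75
eef_pos: [0.6016, -0.2757, 0.1226]
tool_rot: [0.7, -0.078, 0.705, 0.082]
contact_force: [-0.1, -0.2, -1.6]
gripper_width: 0.543
t: 20.05
eef_pos: [0.6056, -0.2786, 0.1291]
tool_rot: [0.703, -0.08, 0.702, 0.079]
contact_force: [0.2, -0.1, -0.0]
gripper_width: 0.546
56
[ 0.58350546 -0.30515168  0.15704053] [ 0.61256941 -0.25339539  0.18817333]
107 [ 0.57784172 -0.30430945  0.07967862] [ 0.62308086 -0.27843981  0.09998763]
```

View pics/s3.png

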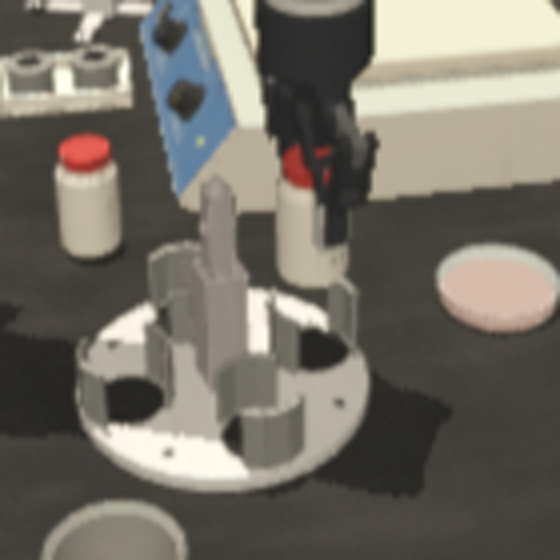

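The jar is held upright above the far cup, at about (310,210), with both spacers in the tray. I descend with a force watch.

```bash
python3 -m jog '[{"gripper":0.7,"dx":0,"dy":-0.001,"dz":-0.01,"rx":0,"ry":0,"rz":0},{"gripper":0.7,"dx":0,"dy":-0.001,"dz":-0.018,"rx":0,"ry":0,"rz":0},{"gripper":0.7,"dx":0,"dy":-0.001,"dz":-0.022,"rx":0,"ry":0,"rz":0},{"gripper":0.7,"dx":0,"dy":-0.001,"dz":-0.026,"rx":0,"ry":0,"rz":0},{"gripper":0.7,"dx":0,"dy":-0.001,"dz":-0.029,"rx":0,"ry":0,"rz":0},{"gripper":0.7,"dx":0,"dy":-0.001,"dz":-0.029,"rx":0,"ry":0,"rz":0}]'
```

```text
t: 20.7
eef_pos: [0.6043, -0.2796, 0.0977]
tool_rot: [0.702, -0.079, 0.703, 0.08]
contact_force: [0.1, -0.6, -2.1]
gripper_width: 0.546
```

```bash
python3 -m jog '[{"gripper":0.7,"dx":0,"dy":0,"dz":-0.008,"rx":0,"ry":0,"rz":0},{"gripper":0.7,"dx":0,"dy":0,"dz":-0.016,"rx":0,"ry":0,"rz":0},{"gripper":0.7,"dx":0,"dy":0,"dz":-0.024,"rx":0,"ry":0,"rz":0},{"gripper":0.7,"dx":0,"dy":0,"dz":-0.03,"rx":0,"ry":0,"rz":0},{"gripper":0.7,"dx":0,"dy":0,"dz":-0.035,"rx":0,"ry":0,"rz":0},{"gripper":0.7,"dx":0,"dy":0,"dz":-0.035,"rx":0,"ry":0,"rz":0},{"gripper":0.7,"dx":0,"dy":0,"dz":-0.035,"rx":0,"ry":0,"rz":0}]'
```

```text
t: 21.4
eef_pos: [0.6046, -0.2798, 0.0633]
tool_rot: [0.703, -0.08, 0.703, 0.08]
contact_force: [0.6, 0.6, -1.3]
gripper_width: 0.547
```

```bash
python3 -m jog '[{"gripper":0.7,"dx":0,"dy":0,"dz":-0.001,"rx":0,"ry":0,"rz":0},{"gripper":0.7,"dx":0,"dy":0,"dz":-0.0015,"rx":0,"ry":0,"rz":0},{"gripper":0.35,"dx":0,"dy":0,"dz":-0.0015,"rx":0,"ry":0,"rz":0},{"gripper":0.25,"dx":0,"dy":0,"dz":-0.0015,"rx":0,"ry":0,"rz":0},{"gripper":0.25,"dx":0,"dy":0,"dz":-0.0015,"rx":0,"ry":0,"rz":0},{"gripper":0.25,"dx":0,"dy":0,"dz":0.02,"rx":0,"ry":0,"rz":0},{"gripper":0.25,"dx":0,"dy":0,"dz":0.05,"rx":0,"ry":0,"rz":0},{"gripper":0.25,"dx":0,"dy":0,"dz":0.09,"rx":0,"ry":0,"rz":0},{"gripper":0.2,"dx":0,"dy":0,"dz":0.13,"rx":0,"ry":0,"rz":0},{"gripper":0.2,"dx":0,"dy":0,"dz":0.17,"rx":0,"ry":0,"rz":0}]'
python3 -m jog '[{"gripper":0.2,"dx":-0.02,"dy":0.045,"dz":0.005,"rx":0,"ry":0,"rz":0},{"gripper":0.2,"dx":-0.04,"dy":0.09,"dz":0,"rx":0,"ry":0,"rz":0},{"gripper":0.2,"dx":-0.07,"dy":0.13,"dz":0,"rx":0,"ry":0,"rz":0},{"gripper":0.2,"dx":-0.1,"dy":0.16,"dz":0,"rx":0,"ry":0,"rz":0},{"gripper":0.2,"dx":-0.13,"dy":0.18,"dz":-0.02,"rx":0,"ry":0,"rz":0},{"gripper":0.2,"dx":-0.143,"dy":0.183,"dz":-0.06,"rx":0,"ry":0,"rz":0},{"gripper":0.2,"dx":-0.143,"dy":0.183,"dz":-0.08,"rx":0,"ry":0,"rz":0},{"gripper":0.2,"dx":-0.143,"dy":0.183,"dz":-0.08,"rx":0,"ry":0,"rz":0},{"gripper":0.2,"dx":-0.143,"dy":0.183,"dz":-0.08,"rx":0,"ry":0,"rz":0},{"gripper":0.2,"dx":-0.143,"dy":0.183,"dz":-0.08,"rx":0,"ry":0,"rz":0}]'
```

```text
t: 22.4
eef_pos: [0.6044, -0.2797, 0.2351]
tool_rot: [0.703, -0.08, 0.703, 0.08]
contact_force: [1.3, 0.2, 0.1]
gripper_width: 0.796
t: 23.4
eef_pos: [0.463, -0.0971, 0.1546]
tool_rot: [0.704, -0.08, 0.702, 0.079]
contact_force: [1.3, 0.3, 0.4]
gripper_width: 0.802
```

```bash
python3 -m jog '[{"gripper":0.2,"dx":-0.002,"dy":0.001,"dz":-0.03,"rx":0,"ry":0,"rz":0},{"gripper":0.2,"dx":-0.002,"dy":0.001,"dz":-0.06,"rx":0,"ry":0,"rz":0},{"gripper":0.2,"dx":-0.002,"dy":0.001,"dz":-0.09,"rx":0,"ry":0,"rz":0},{"gripper":0.2,"dx":-0.002,"dy":0.001,"dz":-0.106,"rx":0,"ry":0,"rz":0},{"gripper":0.2,"dx":-0.002,"dy":0.001,"dz":-0.106,"rx":0,"ry":0,"rz":0},{"gripper":0.2,"dx":-0.002,"dy":0.001,"dz":-0.106,"rx":0,"ry":0,"rz":0},{"gripper":0.7,"dx":-0.002,"dy":0.001,"dz":-0.106,"rx":0,"ry":0,"rz":0},{"gripper":0.7,"dx":-0.002,"dy":0.001,"dz":-0.106,"rx":0,"ry":0,"rz":0},{"gripper":0.7,"dx":-0.002,"dy":0.001,"dz":-0.106,"rx":0,"ry":0,"rz":0},{"gripper":0.7,"dx":-0.002,"dy":0.001,"dz":-0.106,"rx":0,"ry":0,"rz":0}]' 40
python3 -m jog '[{"gripper":0.7,"dx":0,"dy":0,"dz":0.02,"rx":0,"ry":0,"rz":0},{"gripper":0.7,"dx":0,"dy":0,"dz":0.06,"rx":0,"ry":0,"rz":0},{"gripper":0.7,"dx":0,"dy":-0.02,"dz":0.1,"rx":0,"ry":0,"rz":0},{"gripper":0.7,"dx":0,"dy":-0.06,"dz":0.13,"rx":0,"ry":0,"rz":0},{"gripper":0.7,"dx":0,"dy":-0.1,"dz":0.13,"rx":0,"ry":0,"rz":0},{"gripper":0.7,"dx":0,"dy":-0.14,"dz":0.13,"rx":0,"ry":0,"rz":0},{"gripper":0.7,"dx":0.01,"dy":-0.18,"dz":0.13,"rx":0,"ry":0,"rz":0},{"gripper":0.7,"dx":0.012,"dy":-0.213,"dz":0.1,"rx":0,"ry":0,"rz":0},{"gripper":0.7,"dx":0.012,"dy":-0.213,"dz":0.08,"rx":0,"ry":0,"rz":0},{"gripper":0.7,"dx":0.012,"dy":-0.213,"dz":0.08,"rx":0,"ry":0,"rz":0}]'
python3 -m jog '[{"gripper":0.7,"dx":0,"dy":0,"dz":0,"rx":0,"ry":0,"rz":0},{"gripper":0.7,"dx":0,"dy":0,"dz":0,"rx":0,"ry":0,"rz":0},{"gripper":0.7,"dx":0,"dy":0,"dz":0,"rx":0,"ry":0,"rz":0}]'
```

```text
t: 24.4
eef_pos: [0.4608, -0.0959, 0.0488]
tool_rot: [0.704, -0.08, 0.702, 0.079]
contact_force: [-0.6, -0.5, 6.3]
gripper_width: 0.54
t: 25.4
eef_pos: [0.4696, -0.3086, 0.1255]
tool_rot: [0.701, -0.078, 0.704, 0.08]
contact_force: [0.1, 0.4, -1.5]
gripper_width: 0.538
t: 25.7
eef_pos: [0.4725, -0.3082, 0.1287]
tool_rot: [0.703, -0.08, 0.702, 0.08]
contact_force: [-0.0, -0.1, -0.4]
gripper_width: 0.545
```

Target (0.473,-0.310).

```bash
python3 -m jog '[{"gripper":0.7,"dx":0.0005,"dy":-0.0015,"dz":-0.01,"rx":0,"ry":0,"rz":0},{"gripper":0.7,"dx":0.0005,"dy":-0.0015,"dz":-0.018,"rx":0,"ry":0,"rz":0},{"gripper":0.7,"dx":0.0005,"dy":-0.0015,"dz":-0.022,"rx":0,"ry":0,"rz":0},{"gripper":0.7,"dx":0.0005,"dy":-0.0015,"dz":-0.026,"rx":0,"ry":0,"rz":0},{"gripper":0.7,"dx":0.0005,"dy":-0.0015,"dz":-0.029,"rx":0,"ry":0,"rz":0},{"gripper":0.7,"dx":0.0005,"dy":-0.0015,"dz":-0.029,"rx":0,"ry":0,"rz":0}]'
```

```text
t: 26.3
eef_pos: [0.4718, -0.3101, 0.0978]
tool_rot: [0.702, -0.079, 0.703, 0.08]
contact_force: [-0.0, -0.6, -1.7]
gripper_width: 0.539
```

```bash
python3 -m jog '[{"gripper":0.7,"dx":0.0005,"dy":0,"dz":-0.008,"rx":0,"ry":0,"rz":0},{"gripper":0.7,"dx":0.0005,"dy":0,"dz":-0.016,"rx":0,"ry":0,"rz":0},{"gripper":0.7,"dx":0.0005,"dy":0,"dz":-0.024,"rx":0,"ry":0,"rz":0},{"gripper":0.7,"dx":0.0005,"dy":0,"dz":-0.03,"rx":0,"ry":0,"rz":0},{"gripper":0.7,"dx":0.0005,"dy":0,"dz":-0.036,"rx":0,"ry":0,"rz":0},{"gripper":0.7,"dx":0.0005,"dy":0,"dz":-0.036,"rx":0,"ry":0,"rz":0},{"gripper":0.7,"dx":0.0005,"dy":0,"dz":-0.036,"rx":0,"ry":0,"rz":0}]'
```

```text
t: 27.0
eef_pos: [0.4725, -0.3102, 0.0622]
tool_rot: [0.703, -0.08, 0.703, 0.08]
contact_force: [-0.2, -0.1, -0.7]
gripper_width: 0.541
```

```bash
python3 -m jog '[{"gripper":0.7,"dx":0,"dy":0,"dz":-0.001,"rx":0,"ry":0,"rz":0},{"gripper":0.35,"dx":0,"dy":0,"dz":-0.001,"rx":0,"ry":0,"rz":0},{"gripper":0.25,"dx":0,"dy":0,"dz":-0.001,"rx":0,"ry":0,"rz":0},{"gripper":0.25,"dx":0,"dy":0,"dz":-0.001,"rx":0,"ry":0,"rz":0},{"gripper":0.25,"dx":0,"dy":0,"dz":0.02,"rx":0,"ry":0,"rz":0},{"gripper":0.25,"dx":0,"dy":0,"dz":0.05,"rx":0,"ry":0,"rz":0},{"gripper":0.25,"dx":0,"dy":0,"dz":0.09,"rx":0,"ry":0,"rz":0},{"gripper":0.2,"dx":0,"dy":0,"dz":0.13,"rx":0,"ry":0,"rz":0},{"gripper":0.2,"dx":0,"dy":0.03,"dz":0.17,"rx":0,"ry":0,"rz":0},{"gripper":0.2,"dx":0.03,"dy":0.06,"dz":0.21,"rx":0,"ry":0,"rz":0}]'
python3 -m jog '[{"gripper":0.2,"dx":0.04,"dy":0.02,"dz":0.02,"rx":0,"ry":0,"rz":0},{"gripper":0.2,"dx":0.08,"dy":0.04,"dz":0.03,"rx":0,"ry":0,"rz":0},{"gripper":0.2,"dx":0.12,"dy":0.06,"dz":0.03,"rx":0,"ry":0,"rz":0},{"gripper":0.2,"dx":0.14,"dy":0.08,"dz":0.03,"rx":0,"ry":0,"rz":0},{"gripper":0.2,"dx":0.14,"dy":0.08,"dz":0.03,"rx":0,"ry":0,"rz":0},{"gripper":0.2,"dx":0.14,"dy":0.08,"dz":0.03,"rx":0,"ry":0,"rz":0}]'
cat > chk.py <<'E'
from h import *
c=shot("wrist");im=c["pixels"];cv2.imwrite("pics/w6.png",im);P=cloud(c);X,Y,Z=np.moveaxis(P,-1,0)
imi=im.astype(int);red=((imi[...,2]>140)&(imi[...,1]<90)&(imi[...,0]<90)&(Z<.13))
k,lab,st,ce=cv2.connectedComponentsWithStats(red.astype(np.uint8))
for i in range(1,k):
    if st[i,4]>60:
        p=P[lab==i];z=np.percentile(p[:,2],[10,50,90]);p=p[abs(p[:,2]-z[2])<.004];print("cap",ce[i].round(),z.round(4),cv2.minEnclosingCircle(p[:,:2].astype(np.float32)))
m=(np.hypot(X-.539,Y+.295)<.025)&(Z>.094);p=P[m]
if len(p)>9:print("shoulder",cv2.minAreaRect(p[:,:2].astype(np.float32)),p[:,2].max())
c=shot("top");P=cloud(c);X,Y,Z=np.moveaxis(P,-1,0)
r=[r for r in cut_out("top","keeper_grip")][:2]
for q in r:print(q["conf"],q["box"],np.nanmedian(P[q["mask"]],0))
E
python3 chk.py
```

```text
t: 28.0
eef_pos: [0.4956, -0.2555, 0.2689]
tool_rot: [0.703, -0.078, 0.703, 0.078]
contact_force: [1.7, -0.1, -0.4]
gripper_width: 0.801
t: 28.6
eef_pos: [0.6382, -0.174, 0.2962]
tool_rot: [0.702, -0.08, 0.703, 0.08]
contact_force: [-0.6, -1.0, -0.1]
gripper_width: 0.798
cap [170. 122.] [0.0995 0.1005 0.1014] ((0.6037777662277222, -0.27983713150024414), 0.019222112372517586)
shoulder ((0.53951495885849, -0.29462260007858276), (0.029544390738010406, 0.03084562160074711), 13.109902381896973) 0.17348524454483416
0.83 [152.1, 220.6, 39.9, 39.4] [0.49201773 0.34795347 0.00898789]
```

View pics/w6.png

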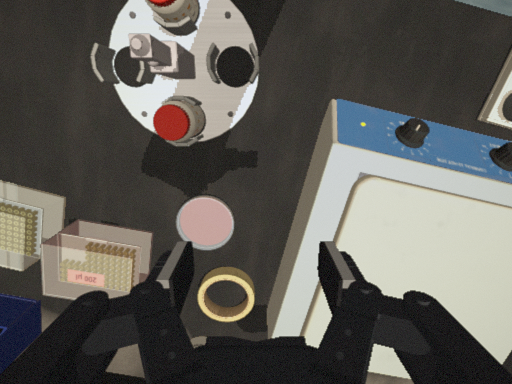

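The near jar shows at (172,5) and the far jar at (172,122), cap at the seated height. Now the keeper.

```bash
python3 -m jog '[{"gripper":0.2,"dx":0,"dy":0.045,"dz":0.01,"rx":0,"ry":0,"rz":-4},{"gripper":0.2,"dx":-0.01,"dy":0.09,"dz":0.01,"rx":0,"ry":0,"rz":-8},{"gripper":0.2,"dx":-0.02,"dy":0.135,"dz":0.01,"rx":0,"ry":0,"rz":-12},{"gripper":0.2,"dx":-0.03,"dy":0.18,"dz":0.01,"rx":0,"ry":0,"rz":-16},{"gripper":0.2,"dx":-0.04,"dy":0.225,"dz":0.01,"rx":0,"ry":0,"rz":-20},{"gripper":0.2,"dx":-0.05,"dy":0.27,"dz":0.01,"rx":0,"ry":0,"rz":-24},{"gripper":0.2,"dx":-0.06,"dy":0.315,"dz":0.01,"rx":0,"ry":0,"rz":-28},{"gripper":0.2,"dx":-0.07,"dy":0.36,"dz":0.01,"rx":0,"ry":0,"rz":-30},{"gripper":0.2,"dx":-0.075,"dy":0.405,"dz":0.01,"rx":0,"ry":0,"rz":-30},{"gripper":0.2,"dx":-0.078,"dy":0.45,"dz":0.01,"rx":0,"ry":0,"rz":-30}]'
python3 -m jog '[{"gripper":0.2,"dx":0,"dy":0.04,"dz":0,"rx":0,"ry":0,"rz":0},{"gripper":0.2,"dx":0,"dy":0.06,"dz":0,"rx":0,"ry":0,"rz":0},{"gripper":0.2,"dx":0,"dy":0.06,"dz":0,"rx":0,"ry":0,"rz":0},{"gripper":0.2,"dx":0,"dy":0.06,"dz":0,"rx":0,"ry":0,"rz":0}]'
cat > kee.py <<'E'
from h import *
c=shot("wrist");im=c["pixels"];cv2.imwrite("pics/w7.png",im);P=cloud(c);X,Y,Z=np.moveaxis(P,-1,0)
r=cut_out("wrist","keeper_grip")[0];print(r["conf"],np.round(r["box"]))
m=r["mask"]&(Z>.064)&(Z<.08);p=P[m];print("hub",m.sum(),cv2.minAreaRect(p[:,:2].astype(np.float32)),np.median(p[:,2]))
c0=np.array(cv2.minAreaRect(p[:,:2].astype(np.float32))[0])
a=P[r["mask"]&(Z>.002)&(Z<.014)];d=a[:,:2]-c0;q=np.hypot(*d.T);k=(q>.04)&(q<.1);t=np.arctan2(d[k,1],d[k,0]);w=np.exp(4j*t).mean();print("arms yaw",np.degrees(np.angle(w)/4),abs(w),q.max(),np.median(a[:,2]))
E
python3 kee.py
```

```text
t: 29.75
eef_pos: [0.5598, 0.2758, 0.3073]
tool_rot: [0.699, 0.106, 0.699, -0.105]
contact_force: [0.8, -0.9, -0.6]
gripper_width: 0.804
t: 30.15
eef_pos: [0.5609, 0.3334, 0.3066]
tool_rot: [0.699, 0.105, 0.699, -0.106]
contact_force: [1.2, -0.8, 0.6]
gripper_width: 0.802
0.78 [256. 108. 115. 116.]
hub 505 ((0.49844175577163696, 0.3530784547328949), (0.03351464122533798, 0.03334280848503113), 72.83451843261719) 0.07147110210644775
arms yaw -17.312731184300475 0.9227002817307955 0.08383514904003136 0.0074441684451290735
```

View pics/w7.png

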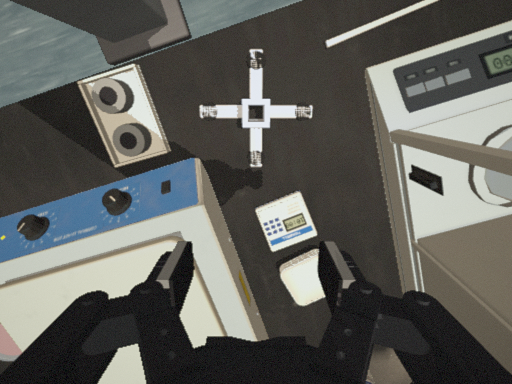

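The keeper is at (256,112), square to the tool, and the tray holds both spacers. I approach it.

```bash
python3 -m jog '[{"gripper":0.2,"dx":-0.03,"dy":0.01,"dz":-0.03,"rx":0,"ry":0,"rz":0},{"gripper":0.2,"dx":-0.0625,"dy":0.0195,"dz":-0.06,"rx":0,"ry":0,"rz":0},{"gripper":0.2,"dx":-0.0625,"dy":0.0195,"dz":-0.1,"rx":0,"ry":0,"rz":0},{"gripper":0.2,"dx":-0.0625,"dy":0.0195,"dz":-0.14,"rx":0,"ry":0,"rz":0},{"gripper":0.2,"dx":-0.0625,"dy":0.0195,"dz":-0.18,"rx":0,"ry":0,"rz":0},{"gripper":0.2,"dx":-0.0625,"dy":0.0195,"dz":-0.18,"rx":0,"ry":0,"rz":0},{"gripper":0.2,"dx":-0.0625,"dy":0.0195,"dz":-0.18,"rx":0,"ry":0,"rz":0},{"gripper":0.2,"dx":-0.0625,"dy":0.0195,"dz":-0.18,"rx":0,"ry":0,"rz":0}]'
python3 - <<'E'
from h import *
c=shot("top");P=cloud(c);X,Y,Z=np.moveaxis(P,-1,0)
for n in ("top","side"):
    c=shot(n);P=cloud(c)
    for q in cut_out(n,"keeper_grip")[:2]:print(n,q["conf"],q["box"],np.nanmedian(P[q["mask"]],0))
E
```

```text
t: 31.05
eef_pos: [0.4996, 0.3552, 0.1292]
tool_rot: [0.7, 0.106, 0.698, -0.104]
contact_force: [0.6, -0.5, 0.2]
gripper_width: 0.797
top 0.65 [160.7, 217.8, 27.3, 31.4] [0.48539351 0.32947873 0.00618897]
side 0.62 [216.7, 170.3, 13.4, 23.0] [0.49452373 0.33725271 0.03243308]
```

```bash
python3 -m jog '[{"gripper":0.25,"dx":-0.001,"dy":-0.002,"dz":-0.02,"rx":0,"ry":0,"rz":0},{"gripper":0.25,"dx":-0.001,"dy":-0.002,"dz":-0.04,"rx":0,"ry":0,"rz":0},{"gripper":0.25,"dx":-0.001,"dy":-0.002,"dz":-0.06,"rx":0,"ry":0,"rz":0},{"gripper":0.25,"dx":-0.001,"dy":-0.002,"dz":-0.075,"rx":0,"ry":0,"rz":0},{"gripper":0.25,"dx":-0.001,"dy":-0.002,"dz":-0.075,"rx":0,"ry":0,"rz":0},{"gripper":0.25,"dx":-0.001,"dy":-0.002,"dz":-0.075,"rx":0,"ry":0,"rz":0},{"gripper":0.8,"dx":-0.001,"dy":-0.002,"dz":-0.075,"rx":0,"ry":0,"rz":0},{"gripper":0.8,"dx":-0.001,"dy":-0.002,"dz":-0.075,"rx":0,"ry":0,"rz":0},{"gripper":0.8,"dx":-0.001,"dy":-0.002,"dz":-0.075,"rx":0,"ry":0,"rz":0},{"gripper":0.8,"dx":-0.001,"dy":-0.002,"dz":-0.075,"rx":0,"ry":0,"rz":0}]' 70
python3 -m jog '[{"gripper":0.8,"dx":0,"dy":0,"dz":0,"rx":0,"ry":0,"rz":0},{"gripper":0.8,"dx":0,"dy":0,"dz":0,"rx":0,"ry":0,"rz":0}]'
```

```text
t: 32.3
eef_pos: [0.4975, 0.3536, 0.0528]
tool_rot: [0.7, 0.106, 0.699, -0.104]
contact_force: [0.1, -0.4, 6.8]
gripper_width: 0.388
t: 32.5
eef_pos: [0.4975, 0.3535, 0.0528]
tool_rot: [0.7, 0.106, 0.699, -0.104]
contact_force: [-0.9, -0.1, 6.5]
gripper_width: 0.39
```

The keeper is gripped at 33 mm. I lift it and carry it over the post, turning it +30°.

```bash
python3 -m jog '[{"gripper":0.8,"dx":0,"dy":0,"dz":0.03,"rx":0,"ry":0,"rz":0},{"gripper":0.8,"dx":0,"dy":0,"dz":0.07,"rx":0,"ry":0,"rz":0},{"gripper":0.8,"dx":0,"dy":0,"dz":0.12,"rx":0,"ry":0,"rz":0},{"gripper":0.8,"dx":0.005,"dy":-0.02,"dz":0.165,"rx":0,"ry":0,"rz":0},{"gripper":0.8,"dx":0.02,"dy":-0.05,"dz":0.2,"rx":0,"ry":0,"rz":4},{"gripper":0.8,"dx":0.04,"dy":-0.09,"dz":0.22,"rx":0,"ry":0,"rz":8},{"gripper":0.8,"dx":0.04,"dy":-0.135,"dz":0.22,"rx":0,"ry":0,"rz":12},{"gripper":0.8,"dx":0.04,"dy":-0.18,"dz":0.22,"rx":0,"ry":0,"rz":16},{"gripper":0.8,"dx":0.04,"dy":-0.225,"dz":0.22,"rx":0,"ry":0,"rz":20},{"gripper":0.8,"dx":0.04,"dy":-0.27,"dz":0.22,"rx":0,"ry":0,"rz":24}]'
python3 -m jog '[{"gripper":0.8,"dx":0,"dy":-0.04,"dz":0,"rx":0,"ry":0,"rz":3},{"gripper":0.8,"dx":0,"dy":-0.085,"dz":0,"rx":0,"ry":0,"rz":6},{"gripper":0.8,"dx":0,"dy":-0.13,"dz":0,"rx":0,"ry":0,"rz":6},{"gripper":0.8,"dx":0,"dy":-0.175,"dz":0,"rx":0,"ry":0,"rz":6},{"gripper":0.8,"dx":0,"dy":-0.22,"dz":0,"rx":0,"ry":0,"rz":6},{"gripper":0.8,"dx":0,"dy":-0.265,"dz":0,"rx":0,"ry":0,"rz":6},{"gripper":0.8,"dx":0,"dy":-0.31,"dz":0,"rx":0,"ry":0,"rz":6},{"gripper":0.8,"dx":0,"dy":-0.35,"dz":0,"rx":0,"ry":0,"rz":6},{"gripper":0.8,"dx":0,"dy":-0.37,"dz":0,"rx":0,"ry":0,"rz":6},{"gripper":0.8,"dx":0,"dy":-0.37,"dz":0,"rx":0,"ry":0,"rz":6}]'
python3 -m jog '[{"gripper":0.8,"dx":0,"dy":0,"dz":0,"rx":0,"ry":0,"rz":0},{"gripper":0.8,"dx":0,"dy":0,"dz":0,"rx":0,"ry":0,"rz":0},{"gripper":0.8,"dx":0,"dy":0,"dz":0,"rx":0,"ry":0,"rz":0},{"gripper":0.8,"dx":0,"dy":0,"dz":0,"rx":0,"ry":0,"rz":0}]'
```

```text
t: 33.5
eef_pos: [0.536, 0.0811, 0.2714]
tool_rot: [0.706, -0.044, 0.706, 0.044]
contact_force: [0.5, -0.5, -2.2]
gripper_width: 0.39
t: 34.5
eef_pos: [0.535, -0.2912, 0.2714]
tool_rot: [0.702, -0.078, 0.703, 0.077]
contact_force: [0.4, 0.6, -1.6]
gripper_width: 0.389
t: 34.9
eef_pos: [0.5371, -0.2858, 0.2717]
tool_rot: [0.703, -0.08, 0.702, 0.08]
contact_force: [0.1, -0.1, -2.5]
gripper_width: 0.393
```

```bash
python3 -m jog '[{"gripper":0.8,"dx":0.001,"dy":-0.0092,"dz":-0.01,"rx":0,"ry":0,"rz":0},{"gripper":0.8,"dx":0.001,"dy":-0.0092,"dz":-0.025,"rx":0,"ry":0,"rz":0},{"gripper":0.8,"dx":0.001,"dy":-0.0092,"dz":-0.032,"rx":0,"ry":0,"rz":0},{"gripper":0.8,"dx":0.001,"dy":-0.0092,"dz":-0.032,"rx":0,"ry":0,"rz":0},{"gripper":0.8,"dx":0.001,"dy":-0.0092,"dz":-0.032,"rx":0,"ry":0,"rz":0},{"gripper":0.8,"dx":0.001,"dy":-0.0092,"dz":-0.032,"rx":0,"ry":0,"rz":0}]'
python3 - <<'E'
from h import *
c=shot("wrist");cv2.imwrite("pics/w8.png",c["pixels"])
c=shot("side");cv2.imwrite("pics/s4.png",c["pixels"]);P=cloud(c);np.save("s4P.npy",P)
w=cv2.resize(c["pixels"][170:310,180:340],None,fx=3.5,fy=3.5,interpolation=cv2.INTER_CUBIC);cv2.imwrite("pics/s4c.png",w)
X,Y,Z=np.moveaxis(P,-1,0);n=np.hypot(X-.537,Y+.297)
m=(n<.03)&(Z>.11)&(Z<.16);print("post",m.sum(),np.percentile(X[m],[2,98]),np.median(Y[m]))
m=(n<.1)&(Z>.174)&(Z<.2);p=P[m];print("cross",m.sum(),np.percentile(p,[1,99],axis=0).round(4),np.median(p,0))
E
```

```text
t: 35.5
eef_pos: [0.538, -0.2963, 0.24]
tool_rot: [0.703, -0.08, 0.702, 0.08]
contact_force: [-0.8, -0.6, -2.4]
gripper_width: 0.39
post 145 [0.52604088 0.54648889] -0.3030425202242214
cross 505 [[ 0.4578 -0.3767  0.1862]
 [ 0.6137 -0.2253  0.1993]] [ 0.54092718 -0.31096577  0.19149158]
```

View pics/s4c.png

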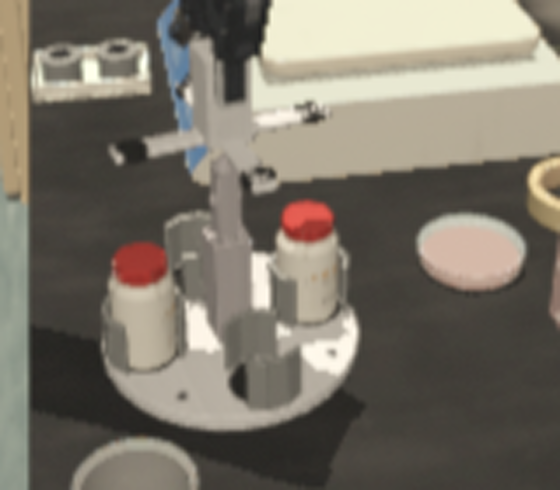

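The keeper hangs level over the post at about (228,150), arms over the cups, and both jars are seated. The side cloud puts the cross within 0.5 mm of the post in x. I lower it onto the tip slowly.

```bash
python3 -m jog '[{"gripper":0.8,"dx":0,"dy":0.001,"dz":-0.01,"rx":0,"ry":0,"rz":0},{"gripper":0.8,"dx":0,"dy":0.001,"dz":-0.016,"rx":0,"ry":0,"rz":0},{"gripper":0.8,"dx":0,"dy":0.001,"dz":-0.02,"rx":0,"ry":0,"rz":0},{"gripper":0.8,"dx":0,"dy":0.001,"dz":-0.024,"rx":0,"ry":0,"rz":0},{"gripper":0.8,"dx":0,"dy":0.001,"dz":-0.027,"rx":0,"ry":0,"rz":0},{"gripper":0.8,"dx":0,"dy":0.001,"dz":-0.027,"rx":0,"ry":0,"rz":0},{"gripper":0.8,"dx":0,"dy":0.001,"dz":-0.027,"rx":0,"ry":0,"rz":0}]'
```

```text
t: 36.3
eef_pos: [0.5378, -0.2953, 0.2127]
tool_rot: [0.703, -0.08, 0.703, 0.08]
contact_force: [-0.7, 0.2, -1.5]
gripper_width: 0.394
```

```bash
python3 -m jog '[{"gripper":0.8,"dx":0,"dy":0,"dz":-0.004,"rx":0,"ry":0,"rz":0},{"gripper":0.8,"dx":0,"dy":0,"dz":-0.008,"rx":0,"ry":0,"rz":0},{"gripper":0.8,"dx":0,"dy":0,"dz":-0.012,"rx":0,"ry":0,"rz":0},{"gripper":0.8,"dx":0,"dy":0,"dz":-0.016,"rx":0,"ry":0,"rz":0},{"gripper":0.8,"dx":0,"dy":0,"dz":-0.018,"rx":0,"ry":0,"rz":0},{"gripper":0.8,"dx":0,"dy":0,"dz":-0.018,"rx":0,"ry":0,"rz":0}]'
```

```text
t: 36.9
eef_pos: [0.5376, -0.295, 0.1941]
tool_rot: [0.702, -0.079, 0.703, 0.08]
contact_force: [-1.4, 0.3, -2.7]
gripper_width: 0.385
```

```bash
python3 -m jog '[{"gripper":0.8,"dx":0,"dy":0,"dz":-0.003,"rx":0,"ry":0,"rz":0},{"gripper":0.8,"dx":0,"dy":0,"dz":-0.006,"rx":0,"ry":0,"rz":0},{"gripper":0.8,"dx":0,"dy":0,"dz":-0.009,"rx":0,"ry":0,"rz":0},{"gripper":0.8,"dx":0,"dy":0,"dz":-0.012,"rx":0,"ry":0,"rz":0}]' 90
python3 -m jog '[{"gripper":0.8,"dx":0,"dy":0,"dz":-0.003,"rx":0,"ry":0,"rz":0},{"gripper":0.8,"dx":0,"dy":0,"dz":-0.006,"rx":0,"ry":0,"rz":0},{"gripper":0.8,"dx":0,"dy":0,"dz":-0.009,"rx":0,"ry":0,"rz":0}]'
python3 -m jog '[{"gripper":0.8,"dx":0,"dy":0,"dz":-0.003,"rx":0,"ry":0,"rz":0},{"gripper":0.8,"dx":0,"dy":0,"dz":-0.006,"rx":0,"ry":0,"rz":0},{"gripper":0.8,"dx":0,"dy":0,"dz":-0.009,"rx":0,"ry":0,"rz":0},{"gripper":0.8,"dx":0,"dy":0,"dz":-0.012,"rx":0,"ry":0,"rz":0},{"gripper":0.8,"dx":0,"dy":0,"dz":-0.012,"rx":0,"ry":0,"rz":0}]'
```

```text
t: 37.3
eef_pos: [0.5387, -0.296, 0.184]
tool_rot: [0.704, -0.08, 0.702, 0.079]
contact_force: [-0.7, -0.6, 2.1]
gripper_width: 0.388
t: 37.6
eef_pos: [0.5381, -0.2953, 0.1737]
tool_rot: [0.703, -0.08, 0.702, 0.079]
contact_force: [0.9, -0.2, 3.3]
gripper_width: 0.391
t: 38.1
eef_pos: [0.537, -0.2947, 0.1598]
tool_rot: [0.702, -0.079, 0.703, 0.08]
contact_force: [4.3, -2.2, -13.2]
gripper_width: 0.386
```

```bash
python3 -m jog '[{"gripper":0.8,"dx":0.001,"dy":0,"dz":-0.002,"rx":0,"ry":0,"rz":0},{"gripper":0.8,"dx":0.001,"dy":0,"dz":-0.004,"rx":0,"ry":0,"rz":0},{"gripper":0.8,"dx":0.001,"dy":0,"dz":-0.005,"rx":0,"ry":0,"rz":0},{"gripper":0.8,"dx":0.001,"dy":0,"dz":-0.006,"rx":0,"ry":0,"rz":0},{"gripper":0.8,"dx":0.001,"dy":0,"dz":-0.006,"rx":0,"ry":0,"rz":0}]'
```

```text
t: 38.6
eef_pos: [0.5387, -0.2952, 0.1556]
tool_rot: [0.703, -0.08, 0.703, 0.08]
contact_force: [-0.1, -0.6, -1.7]
gripper_width: 0.385
```

```bash
python3 -m jog '[{"gripper":0.8,"dx":0,"dy":0,"dz":-0.001,"rx":0,"ry":0,"rz":0},{"gripper":0.8,"dx":0,"dy":0,"dz":-0.002,"rx":0,"ry":0,"rz":0},{"gripper":0.8,"dx":0,"dy":0,"dz":-0.002,"rx":0,"ry":0,"rz":0}]'
python3 -m jog '[{"gripper":0.8,"dx":0,"dy":0,"dz":-0.001,"rx":0,"ry":0,"rz":0},{"gripper":0.8,"dx":0,"dy":0,"dz":-0.0015,"rx":0,"ry":0,"rz":0},{"gripper":0.8,"dx":0,"dy":0,"dz":-0.0015,"rx":0,"ry":0,"rz":0}]'
python3 - <<'E'
from h import *
c=shot("side");P=cloud(c);X,Y,Z=np.moveaxis(P,-1,0);n=np.hypot(X-.537,Y+.297)
m=(n<.1)&(n>.03)&(Z>.101)&(Z<.14);p=P[m];print(m.sum(),np.percentile(p[:,2],[5,50,95]).round(4))
w=cv2.resize(c["pixels"][170:310,180:340],None,fx=3.5,fy=3.5,interpolation=cv2.INTER_CUBIC);cv2.imwrite("pics/s5c.png",w)
E
```

```text
t: 38.9
eef_pos: [0.539, -0.2953, 0.1549]
tool_rot: [0.703, -0.079, 0.702, 0.08]
contact_force: [-2.9, 1.6, 7.5]
gripper_width: 0.385
t: 39.2
eef_pos: [0.539, -0.2954, 0.1548]
tool_rot: [0.703, -0.079, 0.702, 0.08]
contact_force: [-6.5, 4.1, 18.7]
gripper_width: 0.386
363 [0.1028 0.1061 0.1077]
```

View pics/s5c.png

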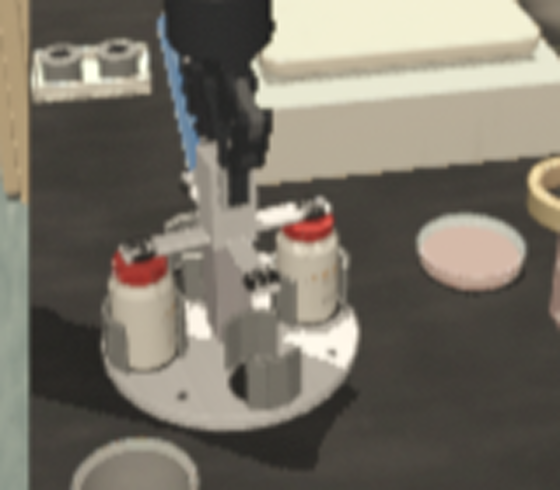

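It meets a hard stop at TCP 0.1548, which puts the foot at 0.102, exactly the shoulder. The arms sit just over the caps at (138,250) and (310,215). I unload, release and withdraw.

```bash
python3 -m jog '[{"gripper":0.8,"dx":0,"dy":0,"dz":0.0025,"rx":0,"ry":0,"rz":0},{"gripper":0.45,"dx":0,"dy":0,"dz":0.0025,"rx":0,"ry":0,"rz":0},{"gripper":0.25,"dx":0,"dy":0,"dz":0.0025,"rx":0,"ry":0,"rz":0},{"gripper":0.25,"dx":0,"dy":0,"dz":0.0025,"rx":0,"ry":0,"rz":0},{"gripper":0.25,"dx":0,"dy":0,"dz":0.0025,"rx":0,"ry":0,"rz":0},{"gripper":0.25,"dx":0,"dy":0,"dz":0.02,"rx":0,"ry":0,"rz":0},{"gripper":0.25,"dx":0,"dy":0,"dz":0.06,"rx":0,"ry":0,"rz":0},{"gripper":0.25,"dx":0,"dy":0,"dz":0.1,"rx":0,"ry":0,"rz":0},{"gripper":0.25,"dx":0,"dy":0,"dz":0.14,"rx":0,"ry":0,"rz":0},{"gripper":0.25,"dx":0.04,"dy":0,"dz":0.16,"rx":0,"ry":0,"rz":0}]'
python3 -m jog '[{"gripper":0.25,"dx":0.045,"dy":0,"dz":0.02,"rx":0,"ry":0,"rz":0},{"gripper":0.25,"dx":0.08,"dy":0,"dz":0.03,"rx":0,"ry":0,"rz":0},{"gripper":0.25,"dx":0.08,"dy":0,"dz":0.03,"rx":0,"ry":0,"rz":0},{"gripper":0.25,"dx":0.08,"dy":0,"dz":0.03,"rx":0,"ry":0,"rz":0}]'
python3 - <<'E'
from h import *
c=shot("wrist");cv2.imwrite("pics/w9.png",c["pixels"]);P=cloud(c);X,Y,Z=np.moveaxis(P,-1,0);d=np.hypot(X-.539,Y+.295)
t=np.arctan2(Y+.295,X-.539)-np.radians(13)
for k in range(4):
    m=(abs(np.angle(np.exp(1j*(t-k*np.pi/2))))<.12)&(d>.035)&(d<.075)&(Z>.1)&(Z<.15);print("arm",k,m.sum(),np.median(Z[m]).round(4) if m.sum() else "")
m=(d<.03)&(Z>.165)&(Z<.2);print("hub top",cv2.minAreaRect(P[m][:,:2].astype(np.float32)),np.median(Z[m]))
for n in ("top","side"):
    c=shot(n);P=cloud(c)
    for l in("beaker","bench_timer","dish"):
        q=cut_out(n,l)
        if q:p=P[q[0]["mask"]];print(n,l,round(q[0]["conf"],2),np.nanpercentile(p,3,0).round(3),np.nanpercentile(p,97,0).round(3))
E
```

```text
t: 40.25
eef_pos: [0.5758, -0.2986, 0.3171]
tool_rot: [0.704, -0.078, 0.702, 0.077]
contact_force: [2.3, -1.4, 0.4]
gripper_width: 0.756
t: 40.65
eef_pos: [0.6591, -0.295, 0.3411]
tool_rot: [0.702, -0.08, 0.703, 0.08]
contact_force: [-0.6, -0.7, -0.0]
gripper_width: 0.753
arm 0 360 0.1095
arm 1 423 0.1096
arm 2 388 0.1096
arm 3 417 0.1096
hub top ((0.5404303669929504, -0.29573845863342285), (0.03379840776324272, 0.03389435634016991), 12.910881042480469) 0.1733467944621255
top beaker 0.72 [ 0.418 -0.557  0.001] [ 0.484 -0.489  0.095]
top bench_timer 0.71 [0.638 0.309 0.003] [0.704 0.385 0.04 ]
top dish 0.91 [ 0.715 -0.265  0.008] [ 0.795 -0.189  0.026]
side beaker 0.96 [ 0.418 -0.556 -0.   ] [ 0.483 -0.488  0.09 ]
side dish 0.61 [ 0.712 -0.273  0.001] [ 0.792 -0.191  0.017]
```

View pics/w9.png

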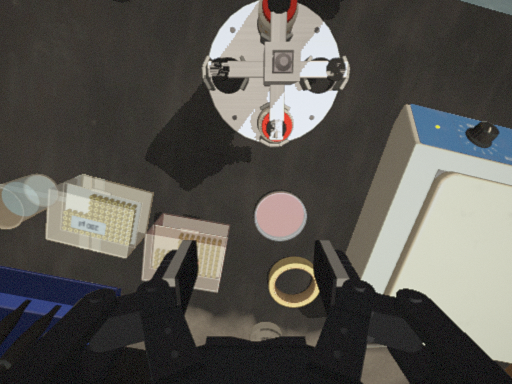

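The keeper lies flat with all four arms at 0.1095–0.1096, which is 108 mm plus the camera's usual +1.5 mm. The jars sit under it at (278,10) and (276,125), and the dish, beaker and timer have not moved.

```bash
python3 -c "
from station import *
print(hand_in(), get_obs()['t'])"
```

```text
the job is handed in; nothing more can be done
the job is handed in; nothing more can be done
```

The carrier is set up and the job is handed in, at about 41 s of the 210 s limit.

- **Spacers:** I lifted the two spacers out of the near and far cups and laid them flat in the white tray. The wrist camera confirmed both there.
- **Jars:** The two red-capped jars now stand in those two emptied cups. The far jar's cap top measured 0.1005 m, which is the fully seated height. The near jar I checked only from pictures and the arm's height when I let go of it.
- **Keeper:** I pressed the keeper down the post past the balls. It met a hard stop with its foot at 0.102 m, the shoulder height. All four arm tops then read 0.1095–0.1096 m, which is level and home once the camera's usual +1.5 mm is allowed for. I could not see the balls themselves. The sign of the click was a brief pull of about 13 N on the tool just above home.
- **Bystanders:** The beaker, timer and petri dish read the same positions as at the start, within measuring noise. The last side view did not pick out the timer, so its check is from the top view only.

No final check failed. The side camera reads about 3 mm low in x compared with the wrist camera, so I positioned everything by the wrist camera.

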